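Put the sweet-press pushers back into their own presses

ROBOT

A 6-joint arm with a two-finger parallel gripper is mounted at the origin on a cart in front of the work surface, level with it; the furniture and walls round the work are solid. World frame = base frame: x ahead of the robot, y to its left, z up, the work surface at z = 0. Lengths are in m, angles in rad, forces in N, time in s.
With the tool pointing down it reaches from about 0.375 to 0.975 m from the base axis. Payload 3.8 kg.
Tool frame: the origin (TCP) lies midway between the tips of the shut fingers; the grasp point (between the pads) lies bot.grasp_offset behind it (bot.grasp_offset is the distance from the TCP to the grasp point, in m); z points along the fingers, y is the direction in which the jaws open and shut (so a half turn about z gives the same grasp; the last joint's range is limited). The gripper opens to 85 mm and grips with 20 to 120 N. Pads are 22 mm wide; open, the fingers measure 114 mm over their backs; the gripper's body (76 mm by 85 mm) begins 54 mm behind the grasp point. The pads swing forward as they close: fully open they stand 13 mm farther back than shut.
Start: joints at [-1.208, 0.264, 1.604, -0, 1.274, -0.037], TCP at [0.263, -0.622, 0.231] pointing down, gripper open.
Joint ranges: [-2.63, 2.63], [-0.94, 2.18], [0.31, 2.57], [-1.31, 4.45], [0, 2.66], [-2.55, 2.55]. Speed limits (rad/s): [2.57, 2.57, 3.14, 3.14, 3.14, 3.14].

INTERFACE

Orientations are given as a rotation vector (axis times angle).
In Python, from workcell import read_state, viewer, job, bot gives the robot as it stands.
- The arm moves only by the shell command python3 -m crank 'ROWS' [FORCE]. ROWS is text: rows parted by semicolons, each of 7 numbers parted by spaces: the shift along the tool's x, y, z in mm, then the turn, a rotation vector about the tool's x, y, z in rad, then the closure in counts, from 0 (fully open) to 255 (shut). A call has 1 to 20 rows; each row is the pose to reach, as a shift and turn from the pose commanded when the call began, along the tool's axes at that moment; what a row does not reach only later rows make up. A row lasts 1/8 s, in which the tool goes at most 62.5 mm and 10.7 degrees, less where a joint would pass 70% of its speed; a pose out of reach is approached as far as the arm can. A call with a gripper value outside its range is refused whole. The fingers move at their own pace and stop on an object; FORCE is the grip in N (left out, the last holds). Time passes only in rows, so rows that repeat a pose let the fingers close. It gives the time, the measured TCP pose, the force and the opening at its end, in the units of the state.
- read_state(): the state, without advancing time (a new reading comes with each control period).
- viewer.read_camera(name): name is "scene" or "top" or "wrist"; returns a dict with "pixels" (384x512x3 uint8, red, green, blue), "vertical_fov" (degrees; the focal length in pixels is half the picture's height over the tangent of half this angle, whatever the lens; pixels are square), "cx", "cy" (the principal point, pixels), "view" (4x4, takes a point from world to camera coordinates); the wrist camera has in their place "tool_from_camera" (4x4, takes a point from camera to tool coordinates, whose origin is the TCP and whose axes are the flange's). Camera axes: x right, y up, looking along -z (the intrinsics and any distortion apply to the point x, -y, -z); pixel columns grow to the right and rows downward; lengths in m; the calibration is good to about 2 mm. A picture is of the moment at which its call begins: read the wrist's pose just before it. There is no depth.
- job.finish_job(): hands the job in, once; it reports no verdict.
The state is a dict: "time": time; "q": joint angles; "joint_vel": joint speeds; "joint_torque": joint torques, N m; "tool_pos": TCP position; "tcp_rot": TCP orientation; "wrist_force": force on the tool from outside, world axes, zero at the start; "torque": the same for the moment, N m; "width": opening from 0.0 (shut) to 1.0 (fully open).
Only numpy, scipy, OpenCV 4.12 (cv2) and the standard library are available. Lean on these libraries where they do the work, as an engineer would, in place of code of your own. Each camera call takes 0.05 s, during which the arm holds its last target.

TASK

The pushers of the sweet presses were put back mixed up after washing: each now stands on or in another's press. Put every pusher upright and fully home in its own press: the round one in the round press, the square one in the square press, the oblong one in the oblong press and the long one down the steel paste tube. Each press holds only one, so one pusher has to be set aside on the way; the empty white board is free for that.

Things in the scene. Friction and masses are not known exactly. Their poses are not given: they have to be found in the camera images.
- round_pusher_handle (a point): Round pusher: disc-shaped block 64 mm across, cylindrical upright handle 30 mm across. Pale wood, about 0.15 kg. Point: middle of the handle, to be gripped; z up the handle. Handle 42 mm tall on a block 30 mm thick: block's flat underside 51 mm below this point, its top 21 mm below, handle's top 21 mm above. Lower edges bevelled 4 mm.
- square_pusher_handle (a point): Square pusher: block 54 x 54 mm, upright square handle 24 x 24 mm, all sides along x and y. Pale wood, about 0.15 kg. Point: middle of the handle, to be gripped; z up the handle. Handle 42 mm tall on a block 30 mm thick: block's flat underside 51 mm below this point, its top 21 mm below, handle's top 21 mm above. Lower edges bevelled 4 mm.
- oblong_pusher_handle (a point): Oblong pusher: block 90 mm long (x) and 36 wide (y); handle a bar 56 mm along x, 22 thick along y. Pale wood, about 0.15 kg. Point: middle of the handle, to be gripped; z up the handle. Handle 42 mm tall on a block 30 mm thick: block's flat underside 51 mm below this point, its top 21 mm below, handle's top 21 mm above. Lower edges bevelled 4 mm.
- long_pusher_handle (a point): Long pusher: round bar 30 mm across and 66 long, above it a collar 56 across and 8 thick, then a round handle 24 across and 42 tall. Pale wood, about 0.16 kg. Point: middle of the handle, to be gripped; z up the handle. Below this point: bar's foot (bevelled 3 mm) 95 mm, collar's underside 29 mm, collar's top 21 mm; handle's top 21 mm above.
- round_press: Round press: round brown wooden tub 96 mm across, round cavity 68 mm across; takes the round pusher. Cavity floor 10 mm, rim 38 mm above the origin; mouth bevelled 4 mm wide. Does not shift. Origin: centre of its underside, on the bench; z up. Pusher home (on the cavity floor): its handle point is 61 mm above the origin.
- square_press: Square press: square brown wooden block 82 x 82 mm, cavity 58 x 58 mm, sides along x and y; takes the square pusher. Cavity floor 10 mm, rim 38 mm above the origin; mouth bevelled 4 mm wide. Does not shift. Origin: centre of its underside, on the bench; z up. Pusher home (on the cavity floor): its handle point is 61 mm above the origin.
- oblong_press: Oblong press: brown wooden block 118 mm long (x), 64 wide (y), cavity 94 x 40 mm, long along x; takes the oblong pusher. Cavity floor 10 mm, rim 38 mm above the origin; mouth bevelled 4 mm wide. Does not shift. Origin: centre of its underside, on the bench; z up. Pusher home (on the cavity floor): its handle point is 61 mm above the origin.
- paste_tube: Paste tube: upright steel tube with a lip 64 mm across, on a brown square wooden foot 84 x 84 mm; takes the long pusher. Bore 36 mm across; mouth 84 mm above the origin, bevelled 4 mm wide; bore's floor 12 mm above. Does not shift. Origin: centre of its underside, on the bench; z up. Pusher home (collar on the lip): its handle point is 113 mm above the origin.
- board: Empty white plastic pastry board on the bench, 190 mm long (x), 120 wide, 10 thick, flat: a clean free spot where a pusher may be set down meanwhile. Origin: centre of its underside; z up. Does not shift.

How it is judged:
At the end, for the whole second after the job is handed in: Each pusher is fully home in its own press (handle point at most 3 mm above and 4 mm below its home height, and within 6 mm of the press's axis, 8 mm for the tube), upright within 0.06 rad, released and at rest (horizontal distance between round_pusher_handle and round_press below 0.006 m and z of round_pusher_handle in the frame of round_press between 0.057 and 0.064 m and angle between each of round_pusher_handle, square_pusher_handle, oblong_pusher_handle, long_pusher_handle's own z axis and vertical below 0.06 rad and horizontal distance between square_pusher_handle and square_press below 0.006 m and z of square_pusher_handle in the frame of square_press between 0.057 and 0.064 m and horizontal distance between oblong_pusher_handle and oblong_press below 0.006 m and z of oblong_pusher_handle in the frame of oblong_press between 0.057 and 0.064 m and horizontal distance between long_pusher_handle and paste_tube below 0.008 m and z of long_pusher_handle in the frame of paste_tube between 0.109 and 0.116 m); the robot touches nothing.
It also fails if it takes over 112 s, if anything falls off the work surface, if the arm or the gripper's body presses on something with over 40 N, if the wrist force passes 120 N, or if a joint passes its speed limit or range.

## Working session

There is one attempt and no reset: what is moved stays moved. The work goes in short steps, Python scripts to look and compute and a shell command to move; the robot and the scene stay as the last step left them, time stands still between calls to the robot, and variables do not carry over. Pictures are saved under pics/ and viewed, and the job is handed in when it is done.

```bash
ls; mkdir -p pics
python3 - <<'E'
from workcell import read_state, viewer, job, bot
import cv2, numpy as np
s=read_state(); print({k:np.round(v,4).tolist() for k,v in s.items()}, bot.grasp_offset)
for n in ["scene","top","wrist"]:
    d=viewer.read_camera(n); cv2.imwrite(f"pics/{n}0.png",d["pixels"][:,:,::-1])
    print(n,{k:(np.round(v,4).tolist()) for k,v in d.items() if k!="pixels"})
E
```

```text
pics
{'time': 0.0, 'q': [-1.2079, 0.2648, 1.6054, -0.0, 1.2737, -0.0369], 'joint_vel': [-0.0001, -0.0021, -0.0006, 0.002, 0.0024, 0.0008], 'joint_torque': [-0.0007, -51.511, -36.7316, -0.0002, 0.013, -0.0], 'tool_pos': [0.2625, -0.6211, 0.2299], 'tcp_rot': [-3.0769, -0.6234, 0.0006], 'wrist_force': [-0.0542, 0.6437, -0.2946], 'torque': [0.0051, -0.0259, 0.0022], 'width': 0.9983} 0.0187
scene {'vertical_fov': 44.9327, 'cx': 252.5569, 'cy': 197.7329, 'view': [[-0.7367, -0.6762, -0.007, 0.3984], [0.5191, -0.5721, 0.6351, -0.347], [-0.4335, 0.4642, 0.7724, -0.9867], [0.0, 0.0, 0.0, 1.0]]}
top {'vertical_fov': 56.4834, 'cx': 255.8937, 'cy': 197.4457, 'view': [[-0.0141, -0.9998, -0.0129, 0.0047], [0.9928, -0.0155, 0.1186, -0.5439], [-0.1188, -0.0111, 0.9929, -0.9267], [0.0, 0.0, 0.0, 1.0]]}
wrist {'vertical_fov': 69.5839, 'cx': 256.6588, 'cy': 190.6801, 'tool_from_camera': [[0.0015, 0.9594, 0.2819, 0.0719], [1.0, -0.0012, -0.0014, -0.0005], [-0.001, 0.2819, -0.9594, -0.1422], [0.0, 0.0, 0.0, 1.0]]}
```

View pics/scene0.png

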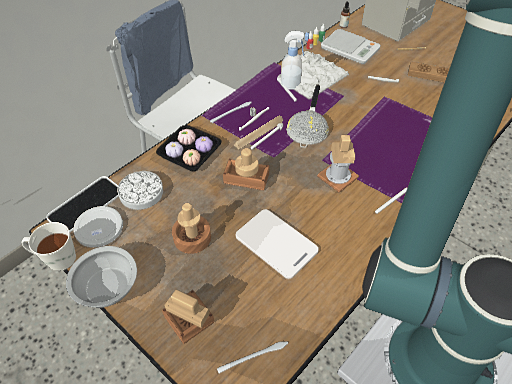

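View pics/top0.png

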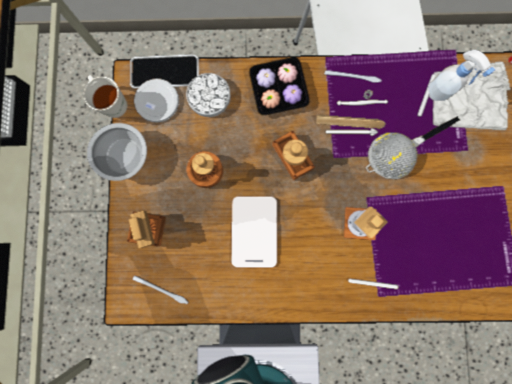

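View pics/wrist0.png

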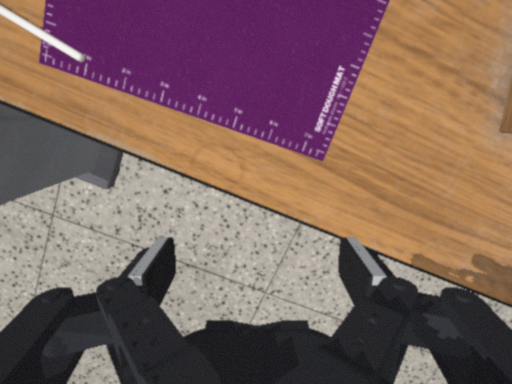

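Run:
```python
import cv2
t=cv2.imread("pics/top0.png"); s=cv2.imread("pics/scene0.png")
a=cv2.resize(t[115:255,115:255],None,fx=4,fy=4,interpolation=3); cv2.imwrite("pics/topL.png",a)
a=cv2.resize(t[120:260,260:400],None,fx=4,fy=4,interpolation=3); cv2.imwrite("pics/topR.png",a)
a=cv2.resize(s[130:345,155:370],None,fx=2.7,fy=2.7,interpolation=3); cv2.imwrite("pics/sc.png",a)
```

```text
(no output)
```

View pics/topL.png

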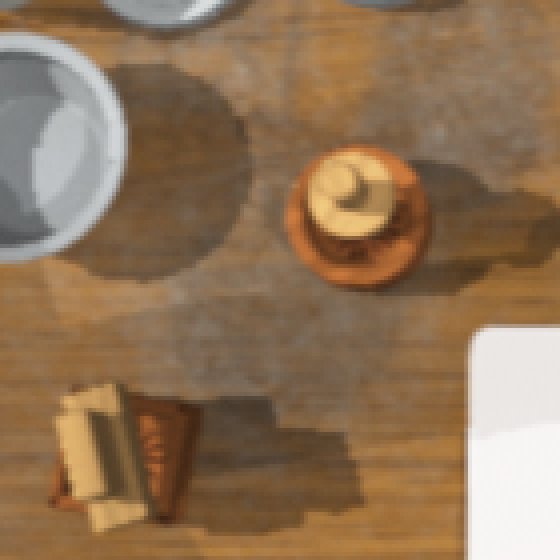

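View pics/topR.png

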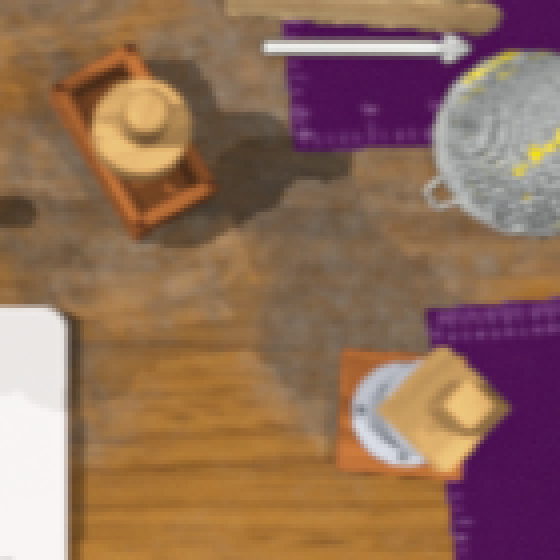

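View pics/sc.png

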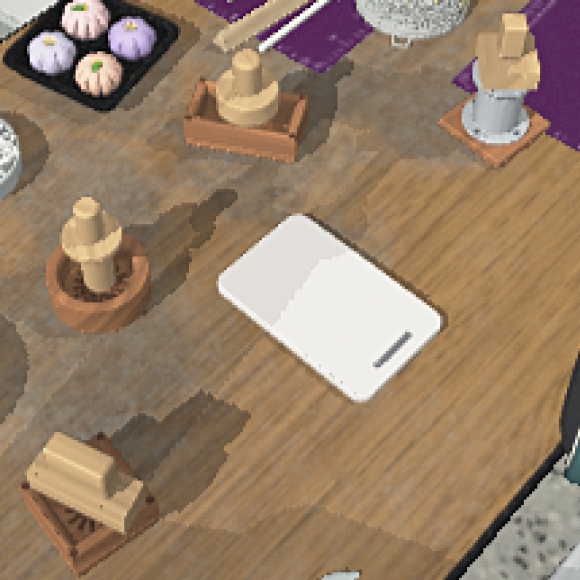

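```bash
cat > h.py <<'E'
from workcell import read_state, viewer, job, bot
import cv2, numpy as np
from scipy.spatial.transform import Rotation as R
def toolT(s=None):
    s=s or read_state(); T=np.eye(4); T[:3,:3]=R.from_rotvec(s["tcp_rot"]).as_matrix(); T[:3,3]=s["tool_pos"]; return T
class Cam:
    def __init__(c,n,save=None):
        T=toolT(); d=viewer.read_camera(n); c.img=np.ascontiguousarray(d["pixels"][:,:,::-1])
        c.f=192/np.tan(np.radians(d["vertical_fov"])/2); c.cx=d["cx"];c.cy=d["cy"]
        c.wc=T@d["tool_from_camera"] if n=="wrist" else np.linalg.inv(d["view"])
        if save: cv2.imwrite(f"pics/{save}.png",c.img)
    def ray(c,u,v):
        d=c.wc[:3,:3]@np.array([(u-c.cx)/c.f,-(v-c.cy)/c.f,-1]); return c.wc[:3,3],d/np.linalg.norm(d)
    def plane(c,u,v,z):
        o,d=c.ray(u,v); return o+d*(z-o[2])/d[2]
    def proj(c,p):
        q=np.linalg.inv(c.wc)@np.append(p,1); return np.array([c.cx+c.f*q[0]/-q[2], c.cy-c.f*q[1]/-q[2]])
def tri(rs):
    A=np.zeros((3,3));b=np.zeros(3)
    for o,d in rs:
        P=np.eye(3)-np.outer(d,d);A+=P;b+=P@o
    x=np.linalg.solve(A,b); return x,[np.linalg.norm((np.eye(3)-np.outer(d,d))@(x-o)) for o,d in rs]
def rel(p,yaw=None):
    "shift mm in tool axes to bring grasp point (offset behind TCP) to p; yaw = wanted world direction of jaw axis (mod pi)"
    T=toolT(); Rt=T[:3,:3]; down=Rt[:,2]
    return np.round(1000*(Rt.T@(np.array(p)-(T[:3,3]-down*bot.grasp_offset))),1)
E
python3 - <<'E'
from h import *
t=Cam("top");s=Cam("scene")
T=lambda u,v:(115+u/4,115+v/4)
TR=lambda u,v:(260+u/4,120+v/4)
S=lambda u,v:(155+u/2.7,130+v/2.7)
pairs={"long top":(T(350,180),S(87,203)),"round top":(TR(148,112),S(246,57)),"square top":(TR(470,402),S(516,20)),"obl top":(T(88,455),S(65,460))}
for k,(a,b) in pairs.items():
    x,e=tri([t.ray(*a),s.ray(*b)]);print(k,x.round(4),np.round(e,4))
P=t.plane
for k,(uv,z) in {"roundpress":(T(360,215),.038),"sqpressNE":(T(200,408),.038),"sqpressSE":(T(180,522),.038),"oblpress":(TR(134,142),.038),"tube foot":(TR(400,412),.0),"board":((255,231),.01)}.items(): print(k,P(*uv,z).round(4))
E
```

```text
long top [0.6313 0.1282 0.1169] [0.0022 0.0022]
round top [ 0.6604 -0.1084  0.1049] [0.0017 0.0017]
square top [ 0.4716 -0.2863  0.1501] [0.0001 0.0001]
obl top [0.4677 0.2991 0.0901] [0.0063 0.0063]
roundpress [0.6234 0.1328 0.038 ]
sqpressNE [0.4947 0.239  0.038 ]
sqpressSE [0.4197 0.251  0.038 ]
oblpress [ 0.6558 -0.1066  0.038 ]
tube foot [ 0.4728 -0.2873  0.    ]
board [0.4549 0.0006 0.01  ]
```

```bash
cat >> h.py <<'E'
def plan(p,jaw=None,z_only=None):
    "p: grasp-point target world; jaw: world yaw deg of jaw axis (mod 180). prints row shift + levelling/turn rotvec"
    s=read_state(); T=toolT(s); Rt=T[:3,:3]
    cands=[]
    yx=np.degrees(np.arctan2(Rt[1,0],Rt[0,0]))
    opts=[yx] if jaw is None else [jaw+90+180*k for k in range(-3,4)]
    for a in opts:
        a_=np.radians(a); x=np.array([np.cos(a_),np.sin(a_),0]); z=np.array([0,0,-1.]); G=np.c_[x,np.cross(z,x),z]
        rv=R.from_matrix(Rt.T@G).as_rotvec()
        q1n=np.degrees(np.arctan2(p[1],p[0])); q6=q1n+90-a; q6=(q6+180)%360-180
        tcp=np.array(p)-np.array([0,0,bot.grasp_offset])
        cands.append((abs(a-yx),a,Rt.T@(tcp-T[:3,3])*1000,rv,q6))
    cands.sort(key=lambda c:c[0])
    for c in cands[:2]: print("xyaw->%.1f shift"%c[1],c[2].round(1),"rot",c[3].round(3),"q6 %.0f"%c[4])
E
python3 - <<'E'
from h import *
plan([.472,-.287,.27])
plan([.472,-.287,.27],42)
plan([.472,-.287,.27],-48)
E
```

```text
xyaw->22.9 shift [ 323.  -226.6  -20.4] rot [-0.001 -0.     0.   ] q6 36
xyaw->-48.0 shift [ 323.  -226.6  -20.4] rot [-1.000e-03  1.000e-03  1.238e+00] q6 107
xyaw->132.0 shift [ 323.  -226.6  -20.4] rot [-1.000e-03 -1.000e-03 -1.904e+00] q6 -73
xyaw->42.0 shift [ 323.  -226.6  -20.4] rot [-0.001 -0.    -0.333] q6 17
xyaw->-138.0 shift [ 323.  -226.6  -20.4] rot [-0.000e+00  2.000e-03  2.808e+00] q6 -163
```

```bash
python3 -m crank '323 -227 -20 0 0 -0.33 0;323 -227 -20 0 0 -0.33 0;323 -227 -20 0 0 -0.33 0;323 -227 -20 0 0 -0.33 0;323 -227 -20 0 0 -0.33 0;323 -227 -20 0 0 -0.33 0;323 -227 -20 0 0 -0.33 0;323 -227 -20 0 0 -0.33 0;323 -227 -20 0 0 -0.33 0' 40; python3 -c "
from h import *
c=Cam('wrist','w1');print(read_state()['tool_pos'],read_state()['time'])"
```

```text
time: 1.38
tool_pos: [0.4714, -0.2879, 0.2511]
tcp_rot: [2.935, 1.12, -0.001]
wrist_force: [-0.0, -0.6, 0.4]
width: 0.997
[ 0.47119139 -0.28812901  0.25103651] 1.425
```

View pics/w1.png

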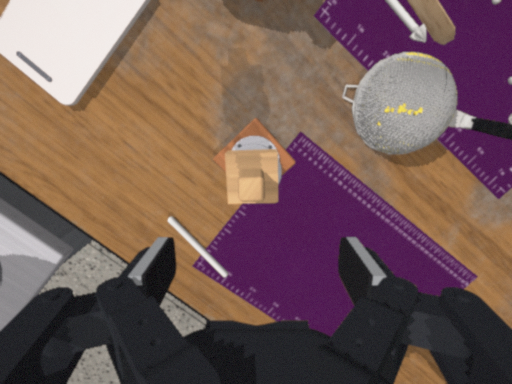

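```bash
python3 -c "
import cv2
t=cv2.imread('pics/w1.png');cv2.imwrite('pics/w1c.png',cv2.resize(t[105:225,190:320],None,fx=5,fy=5,interpolation=3)[:600])"
```

```text
(no output)
```

View pics/w1c.png

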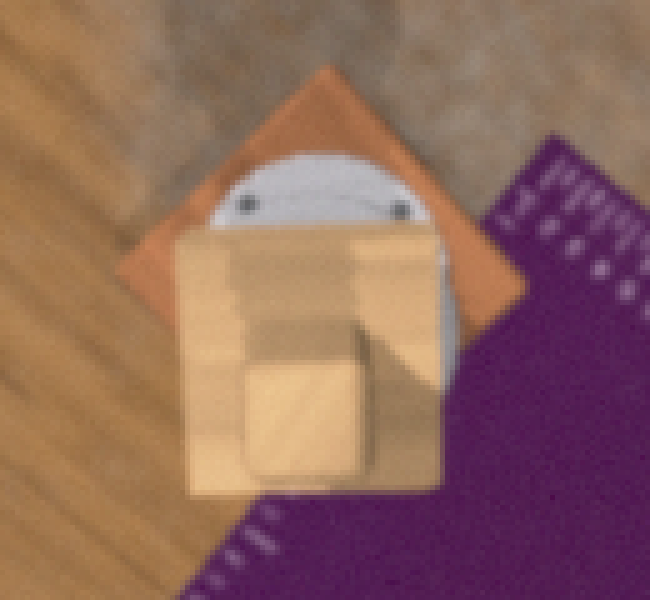

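```bash
cat >> h.py <<'E'
def crop(n,x0,y0,k):  # mapping from crop px to image px
    return lambda u,v:(x0+(u+.5)/k-.5,y0+(v+.5)/k-.5)
E
python3 - <<'E'
from h import *
c=Cam("wrist"); C=crop(0,190,105,5)
for l,z in (([(247,360),(363,360),(363,478),(247,478)],.156),([(177,232),(440,225),(442,492),(187,494)],.114)):
    p=np.array([c.plane(*C(*q),z) for q in l]);print(p.mean(0).round(4)); d=np.roll(p,-1,0)-p
    print(np.linalg.norm(d,axis=1).round(4),np.degrees(np.arctan2(d[:,1],d[:,0])).round(1))
# tube centre: lip centre approx, foot corners
for q in ((327,65),(527,288),(117,270)): print(c.plane(*C(*q),.0).round(4), c.plane(*C(*q),.012).round(4))
plan([.472,-.287,.14],-48)
E
```

```text
[ 0.4706 -0.2813  0.156 ]
[0.0205 0.0219 0.021  0.0219] [ -48.2 -137.9  131.8   40.8]
[ 0.4709 -0.2817  0.114 ]
[0.0532 0.057  0.0545 0.056 ] [ -46.7 -136.5  132.3   42.1]
[ 0.5152 -0.2458  0.    ] [ 0.5155 -0.2456  0.012 ]
[ 0.5072 -0.3301  0.    ] [ 0.5078 -0.3273  0.012 ]
[ 0.4326 -0.2388  0.    ] [ 0.4354 -0.2388  0.012 ]
xyaw->42.0 shift [  1.5  -0.3 129.7] rot [-0.     0.001 -0.005] q6 17
xyaw->-138.0 shift [  1.5  -0.3 129.7] rot [1.000e-03 0.000e+00 3.136e+00] q6 -163
```

Run:
```python
from h import *
plan([.4709,-.283,.138],-48)
# cross-check with top
t=Cam("top"); print(t.proj([.4707,-.2815,.156]),t.proj([.4707,-.2815,.114]))
```

```text
xyaw->42.0 shift [  3.4  -4.  131.7] rot [-0.     0.001 -0.005] q6 17
xyaw->-138.0 shift [  3.4  -4.  131.7] rot [1.000e-03 0.000e+00 3.136e+00] q6 -163
[376.20442265 220.73395348] [370.63613793 221.66895992]
```

```bash
python3 -m crank '3 -4 60 0 0 0 0;3 -4 120 0 0 0 0;3 -4 131 0 0 0 0;3 -4 131 0 0 0 0;3 -4 131 0 0 0 255;3 -4 131 0 0 0 255;3 -4 131 0 0 0 255;3 -4 131 0 0 0 255;3 -4 131 0 0 0 255;3 -4 131 0 0 0 255' 40; python3 -c "
from h import *
c=Cam('wrist','w2');print(read_state()['tool_pos'],read_state()['width']*85)"
```

```text
time: 2.78
tool_pos: [0.472, -0.2822, 0.1214]
tcp_rot: [2.934, 1.121, 0.001]
wrist_force: [-1.9, 0.6, 5.9]
width: 0.275
[ 0.47199798 -0.28217843  0.12135529] 23.313500858597852
```

View pics/w2.png

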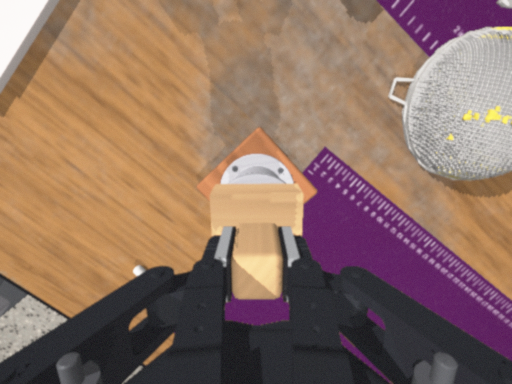

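```bash
python3 -m crank '0 0 -20 0 0 0 255;40 -50 -20 0 0 0 255;80 -100 -20 0 0 0 255;120 -150 0 0 0 0 255;160 -205 20 0 0 0 255;174 -223 50 0 0 0 255;174 -223 70 0 0 0 255;174 -223 72 0 0 0 255;174 -223 72 0 0 0 255' ; python3 -c "
from h import *
c=Cam('wrist','w3');print(read_state()['tool_pos'],read_state()['wrist_force'])
c=Cam('scene','s3')"
```

```text
time: 3.95
tool_pos: [0.452, 0.0003, 0.0478]
tcp_rot: [-2.934, -1.121, 0.002]
wrist_force: [0.2, 0.5, -2.2]
width: 0.274
[4.52353188e-01 5.51673357e-05 4.81621410e-02] [ 4.25888409e-02  1.75655892e-04 -2.27861133e+00]
```

View pics/s3.png

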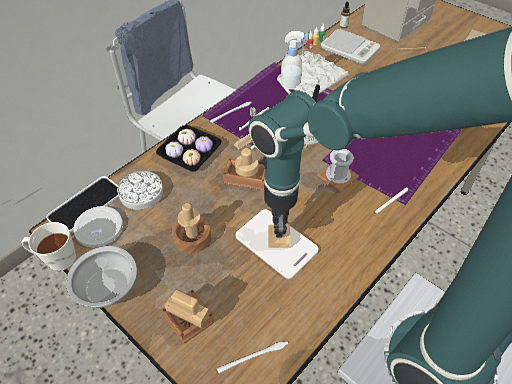

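```bash
python3 -m crank '0 0 2 0 0 0 255;0 0 3 0 0 0 255;0 0 3 0 0 0 0;0 0 3 0 0 0 0;0 0 3 0 0 0 0;0 0 -60 0 0 0 0;0 0 -120 0 0 0 0;0 0 -180 0 0 0 0' ; python3 -c "
from h import *
plan([.628,.130,.25])
t=Cam('top','t4')
i=t.img;cv2.imwrite('pics/t4c.png',cv2.resize(i[180:260,320:420],None,fx=7,fy=7,interpolation=3))
print(read_state()['wrist_force'])"
```

```text
time: 5.05
tool_pos: [0.4521, 0.0003, 0.23]
tcp_rot: [-2.935, -1.121, 0.0]
wrist_force: [1.1, -0.4, 0.6]
width: 0.999
xyaw->41.8 shift [217.6  20.6  -1.3] rot [-0.  0. -0.] q6 60
[ 2.38593894 -1.22961046  6.04019055]
```

View pics/t4c.png

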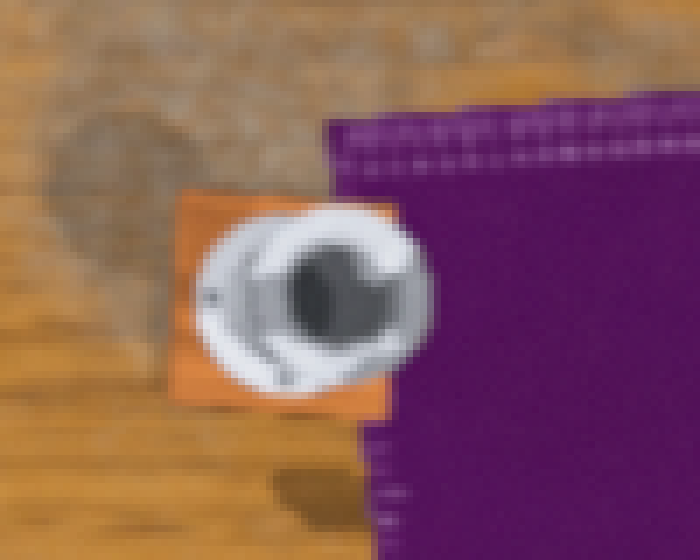

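View pics/t4.png

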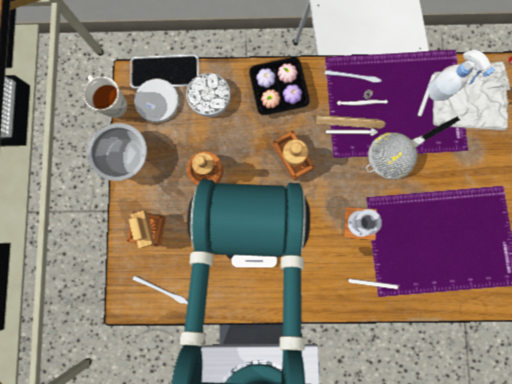

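```bash
python3 -m crank '60 5 0 0 0 0 0;120 10 0 0 0 0 0;180 15 0 0 0 0 0;215 20 -1 0 0 0 0;217 21 -1 0 0 0 0' ; python3 -c "
from h import *
c=Cam('wrist','w5');i=c.img;cv2.imwrite('pics/w5c.png',cv2.resize(i[80:230,170:350],None,fx=4,fy=4,interpolation=3))
t=Cam('top');C=crop(0,320,180,7)
print(t.plane(*C(344,292),.084),t.plane(*C(343,297),.084))"
```

```text
time: 5.72
tool_pos: [0.6296, 0.1308, 0.2281]
tcp_rot: [-2.933, -1.124, 0.001]
wrist_force: [-0.7, -0.2, 0.7]
width: 0.999
[ 0.47313363 -0.28596816  0.084     ] [ 0.47135089 -0.28551955  0.084     ]
```

View pics/w5c.png

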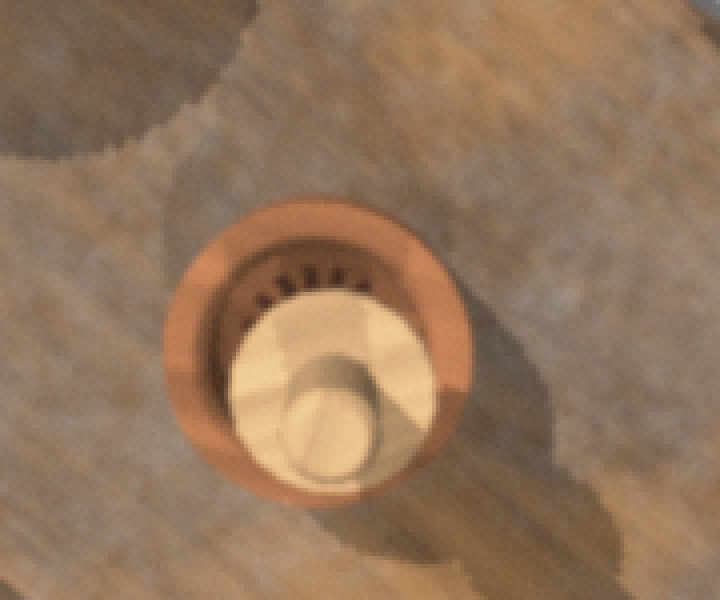

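Run:
```python
from h import *
c=Cam("wrist");C=crop(0,170,80,4)
a=c.plane(*C(329,433),.126);b=c.plane(*C(332,391),.084);p=c.plane(*C(318,352),.038)
print(a,b,p); print(2*np.linalg.norm(c.plane(*C(164,352),.038)-p), np.linalg.norm(c.plane(*C(227,391),.084)-c.plane(*C(436,391),.084)))
m=(a+b)/2
plan([m[0],m[1],.109],-48)
```

```text
[0.62679004 0.13438393 0.126     ] [0.62661888 0.13406673 0.084     ] [0.62410927 0.1384001  0.038     ]
0.09425256287958374 0.05567790459242635
xyaw->42.0 shift [  3.2  -4.4 138.3] rot [-0.001  0.001 -0.003] q6 60
xyaw->-138.0 shift [  3.2  -4.4 138.3] rot [2.000e-03 1.000e-03 3.138e+00] q6 -120
```

```bash
python3 -m crank '3 -4 60 0 0 0 0;3 -4 120 0 0 0 0;3 -4 140 0 0 0 0;3 -4 140 0 0 0 0;3 -4 140 0 0 0 255;3 -4 140 0 0 0 255;3 -4 140 0 0 0 255;3 -4 140 0 0 0 255;3 -4 140 0 0 0 255;3 -4 140 0 0 0 255' 60; python3 -c "
from h import *
c=Cam('wrist','w6');print(read_state()['tool_pos'],read_state()['width']*85)
plan([.472,-.285,.25])"
```

```text
time: 7.12
tool_pos: [0.6287, 0.1346, 0.091]
tcp_rot: [2.935, 1.121, 0.003]
wrist_force: [-1.0, 0.3, 6.2]
width: 0.266
[0.62873776 0.13465603 0.09095706] 22.560798922583615
xyaw->41.8 shift [-396.3  208.4 -140.9] rot [ 0.001 -0.002 -0.   ] q6 17
```

View pics/w6.png

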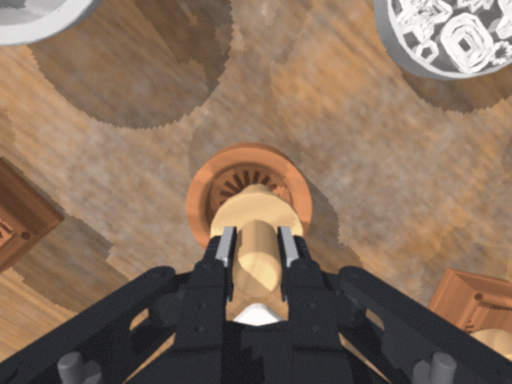

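```bash
python3 -m crank '0 0 -60 0 0 0 255;0 0 -110 0 0 0 255;-50 26 -115 0 0 0 255;-104 55 -115 0 0 0 255;-157 82 -115 0 0 0 255;-210 110 -115 0 0 0 255;-263 138 -115 0 0 0 255;-316 166 -115 0 0 0 255;-369 194 -115 0 0 0 255;-396 208 -115 0 0 0 255;-396 208 -115 0 0 0 255;-396 208 -115 0 0 0 255'; python3 -c "
from h import *
c=Cam('wrist','w7');print(read_state()['tool_pos'],read_state()['width']*85)
t=Cam('top');i=t.img;cv2.imwrite('pics/t7c.png',cv2.resize(i[180:260,320:420],None,fx=7,fy=7,interpolation=3))
"
```

```text
time: 8.68
tool_pos: [0.4711, -0.2841, 0.2038]
tcp_rot: [-2.934, -1.12, 0.0]
wrist_force: [0.1, 0.4, -2.0]
width: 0.26
[ 0.4713834  -0.28378062  0.20385391] 22.199806735837303
```

View pics/w7.png

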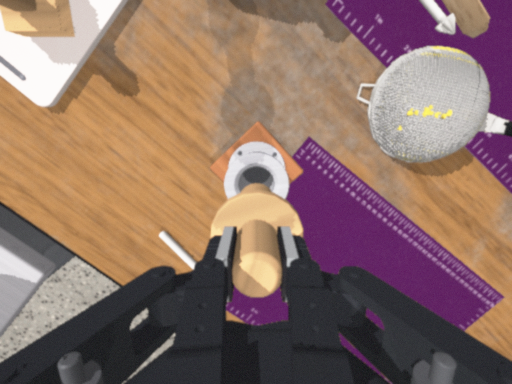

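```bash
python3 -c "
import cv2
t=cv2.imread('pics/w7.png');cv2.imwrite('pics/w7c.png',cv2.resize(t[110:310,195:320],None,fx=3,fy=3,interpolation=3))
cv2.imwrite('pics/w7d.png',cv2.resize(t[110:215,195:320],None,fx=5.5,fy=5.5,interpolation=3))"
```

```text
(no output)
```

View pics/w7c.png

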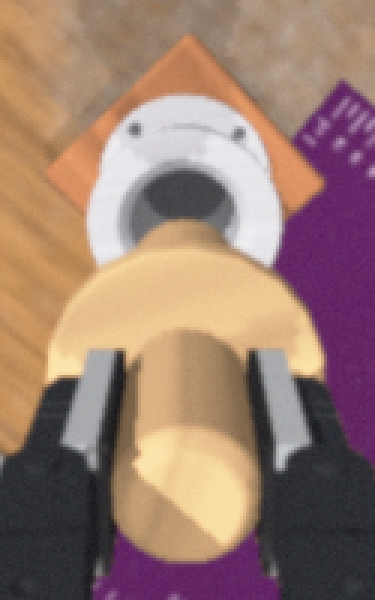

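View pics/w7d.png

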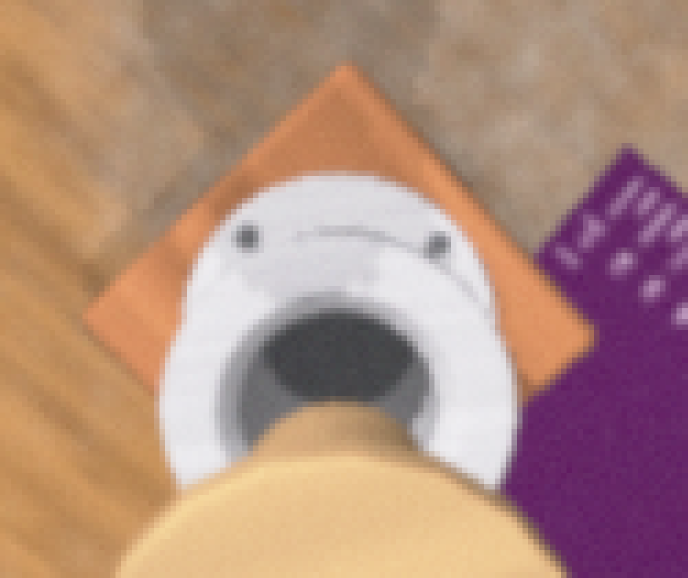

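View pics/t7c.png

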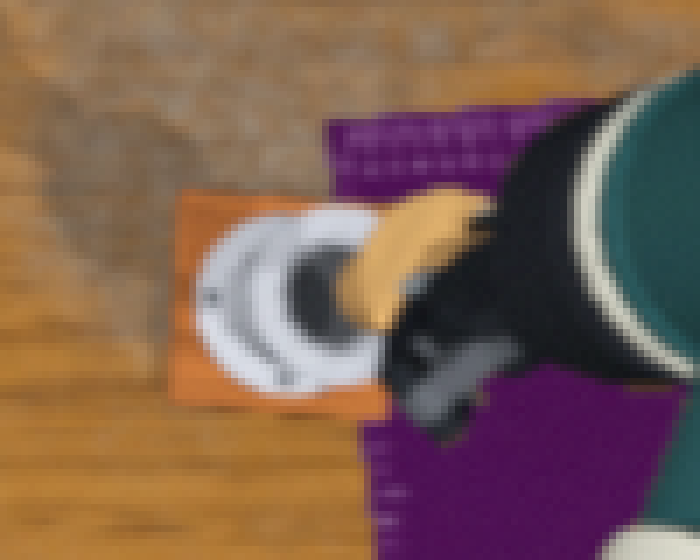

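Run:
```python
from h import *
c=Cam("wrist");C=crop(0,195,110,3);D=crop(0,195,110,5.5)
tcp=read_state()["tool_pos"]; print(tcp)
l=c.plane(*D(340,404),.084); h=c.plane(*C(185,494),tcp[2]+.035)
e=c.plane(*C(186,248),tcp[2]-.007); x=toolT()[:3,0]
print("lip",l,2*np.linalg.norm(c.plane(*D(160,404),.084)-l)); print("handletop",h,"collar",e-.028*x)
print("width collar",np.linalg.norm(c.plane(*C(47,370),tcp[2]-.007)-c.plane(*C(325,370),tcp[2]-.007)))
print(np.round((toolT()[:3,:3].T@(l-h))*1000,1),np.round((toolT()[:3,:3].T@(l-(e-.028*x)))*1000,1))
```

```text
[ 0.47167898 -0.28358672  0.20406907]
lip [ 0.47333068 -0.28151222  0.084     ] 0.064216966247203
handletop [ 0.47268304 -0.28213445  0.23906907] collar [ 0.47081558 -0.28399631  0.19706434]
width collar 0.05459488376202737
[9.000e-01 1.000e-01 1.551e+02] [ 3.500e+00 -1.000e-01  1.131e+02]
```

```bash
python3 -m crank '2 0 0 0 0 0 255;2 0 20 0 0 0 255;2 0 35 0 0 0 255;2 0 45 0 0 0 255;2 0 52 0 0 0 255;2 0 56 0 0 0 255;2 0 56 0 0 0 255'; python3 -c "
from h import *
c=Cam('wrist','w8');print(read_state()['tool_pos'],read_state()['wrist_force'])
"
```

```text
time: 9.7
tool_pos: [0.4728, -0.2835, 0.1482]
tcp_rot: [-2.935, -1.121, 0.0]
wrist_force: [-0.3, 0.8, -1.6]
width: 0.261
[ 0.47298559 -0.28366167  0.14853493] [ 0.34545258  0.54483051 -1.7815264 ]
```

View pics/w8.png

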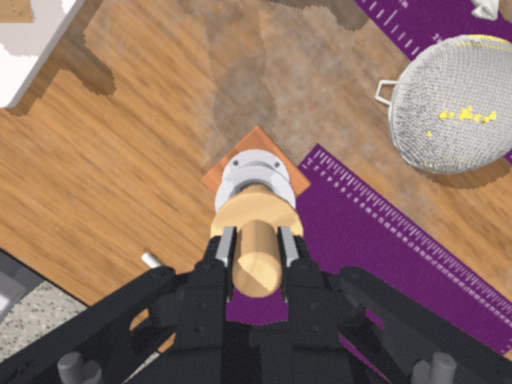

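No contact force yet; the foot is 16 mm inside the mouth. Continuing down: home TCP z ≈ 0.099.

```bash
python3 -m crank '0 0 20 0 0 0 255;0 0 35 0 0 0 255;0 0 44 0 0 0 255;0 0 48 0 0 0 255;0 0 48 0 0 0 255;0 0 48 0 0 0 255'; python3 -c "
from h import *
c=Cam('wrist','w9');print(read_state()['tool_pos'],read_state()['wrist_force'])
"
```

```text
time: 10.5
tool_pos: [0.4733, -0.2838, 0.1009]
tcp_rot: [2.934, 1.121, 0.001]
wrist_force: [0.7, 0.5, -1.1]
width: 0.258
[ 0.47328645 -0.28375299  0.1009404 ] [ 0.37629924 -0.22165779 -1.40904354]
```

View pics/w9.png

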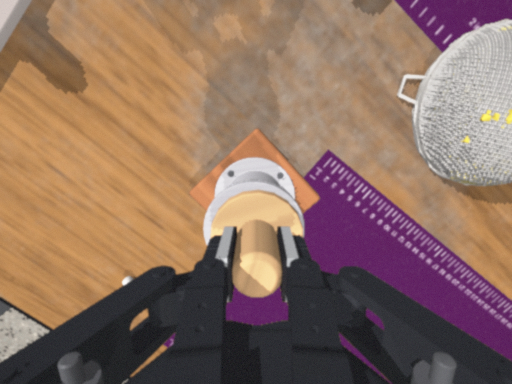

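```bash
python3 -m crank '0 0 2 0 0 0 255;0 0 3 0 0 0 255;0 0 3 0 0 0 0;0 0 3 0 0 0 0;0 0 3 0 0 0 0;0 0 -50 0 0 0 0;0 0 -110 0 0 0 0;0 0 -110 0 0 0 0'; python3 -c "
from h import *
c=Cam('wrist','w10');print(read_state()['tool_pos'],read_state()['wrist_force'])
i=c.img;cv2.imwrite('pics/w10c.png',cv2.resize(i[105:240,190:320],None,fx=4.4,fy=4.4,interpolation=3))
plan([.658,-.107,.24])
"
```

```text
time: 11.55
tool_pos: [0.4765, -0.2858, 0.217]
tcp_rot: [2.925, 1.118, 0.011]
wrist_force: [0.0, -0.7, 0.5]
width: 1.0
[ 0.47469032 -0.28470886  0.21367611] [ 0.10201734  0.1664577  -0.73114467]
xyaw->41.8 shift [255.1 -10.2  -7.3] rot [ 0.007 -0.002 -0.   ] q6 39
```

View pics/w10c.png

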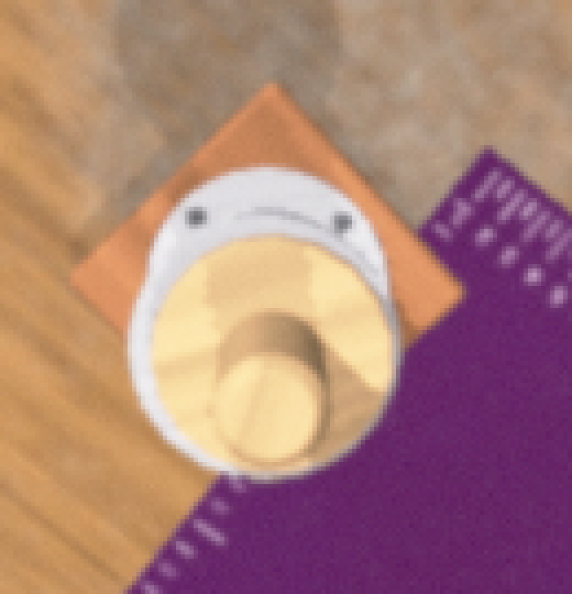

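```bash
python3 -m crank '60 -3 -5 0 0 0 0;120 -5 -7 0 0 0 0;180 -8 -7 0 0 0 0;240 -10 -7 0 0 0 0;255 -10 -7 0 0 0 0;255 -10 -7 0 0 0 0' ; python3 -c "
from h import *
c=Cam('wrist','w11');print(read_state()['tool_pos'])
i=c.img;cv2.imwrite('pics/w11c.png',cv2.resize(i[80:240,170:350],None,fx=3.75,fy=3.75,interpolation=3))
"
```

```text
time: 12.35
tool_pos: [0.6555, -0.1053, 0.2151]
tcp_rot: [-2.932, -1.123, 0.005]
wrist_force: [-0.6, -0.6, -0.3]
width: 0.997
[ 0.65493657 -0.10624367  0.21550882]
```

View pics/w11c.png

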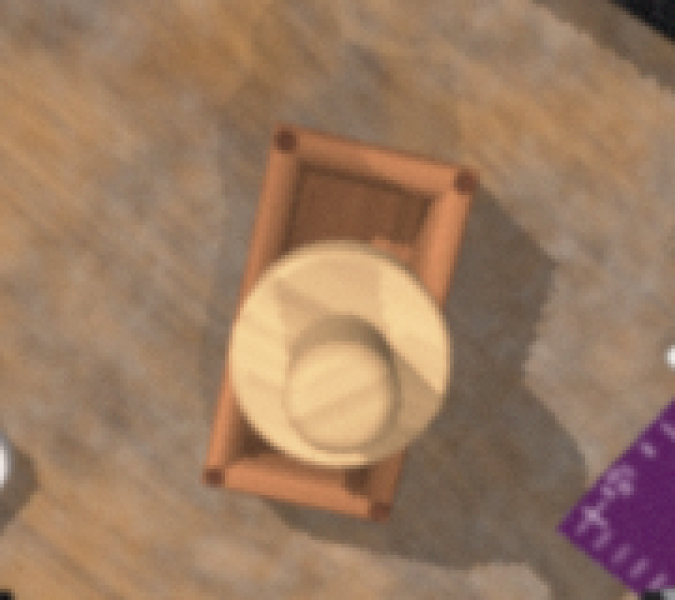

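Run:
```python
from h import *
c=Cam("wrist");C=crop(0,170,80,3.75)
a=c.plane(*C(342,396),.110);b=c.plane(*C(340,354),.068);print(a,b)
p=np.array([c.plane(*C(*q),.038) for q in ((285,139),(466,181),(382,510),(213,475))]);print(p.mean(0).round(4))
d=np.roll(p,-1,0)-p;print(np.linalg.norm(d,axis=1).round(4),np.degrees(np.arctan2(d[:,1],d[:,0])).round(1))
m=(a+b)/2
plan([m[0],m[1],.092],-48)
```

```text
[ 0.66043348 -0.10613295  0.11      ] [ 0.66109253 -0.10553054  0.068     ]
[ 0.6599 -0.105   0.038 ]
[0.0558 0.1089 0.0568 0.1091] [ -60.7 -150.6  119.5   28.8]
xyaw->42.0 shift [  5.5   3.5 142.7] rot [-0.002  0.002 -0.004] q6 39
xyaw->-138.0 shift [  5.5   3.5 142.7] rot [3.000e-03 3.000e-03 3.138e+00] q6 -141
```

```bash
python3 -m crank '5 3 60 0 0 0 0;5 3 120 0 0 0 0;5 3 142 0 0 0 0;5 3 142 0 0 0 0;5 3 142 0 0 0 255;5 3 142 0 0 0 255;5 3 142 0 0 0 255;5 3 142 0 0 0 255;5 3 142 0 0 0 255;5 3 142 0 0 0 255' 60; python3 -c "
from h import *
c=Cam('wrist','w12');print(read_state()['tool_pos'],read_state()['width']*85)
plan([.625,.136,.18])"
```

```text
time: 13.7
tool_pos: [0.6632, -0.105, 0.0774]
tcp_rot: [2.933, 1.121, 0.004]
wrist_force: [-0.5, -0.1, 5.4]
width: 0.332
[ 0.66323503 -0.10495478  0.07745674] 28.277039223392396
xyaw->41.8 shift [ 132.4 -204.8  -84.1] rot [ 0.002 -0.002 -0.   ] q6 60
```

View pics/w12.png

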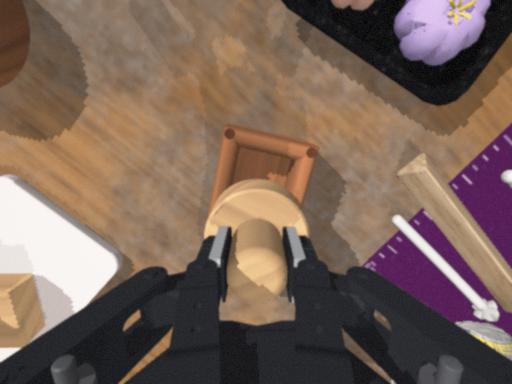

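```bash
python3 -m crank '0 0 -50 0 0 0 255;30 -46 -75 0 0 0 255;60 -93 -75 0 0 0 255;90 -140 -75 0 0 0 255;120 -186 -75 0 0 0 255;132 -205 -75 0 0 0 255;132 -205 -75 0 0 0 255;132 -205 -75 0 0 0 255'; python3 -c "
from h import *
c=Cam('wrist','w13');print(read_state()['tool_pos'])
i=c.img;cv2.imwrite('pics/w13c.png',cv2.resize(i[110:310,170:340],None,fx=3,fy=3,interpolation=3))
"
```

```text
time: 14.75
tool_pos: [0.6238, 0.1349, 0.1502]
tcp_rot: [2.934, 1.12, -0.001]
wrist_force: [-0.2, 0.1, -1.1]
width: 0.334
[0.62384342 0.13458546 0.15014485]
```

View pics/w13c.png

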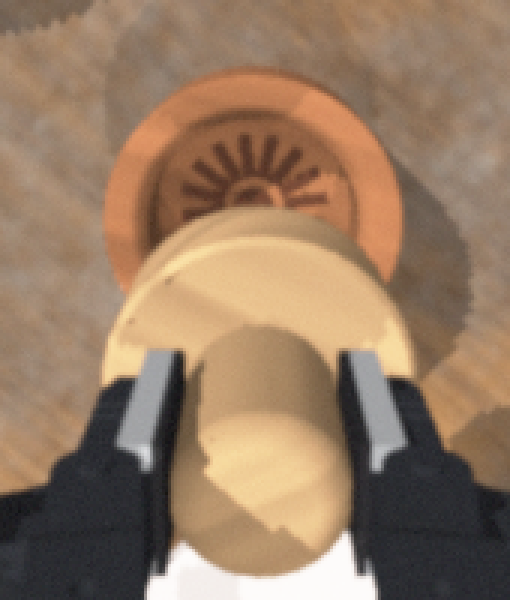

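Run:
```python
from h import *
c=Cam("wrist");C=crop(0,170,110,3)
T=toolT();Rt=T[:3,:3];tcp=T[:3,3];L=lambda p:np.round(1000*(Rt.T@(p-tcp)),1)
zb=tcp[2]+.0116-.021
r=c.plane(*C(254,68),.038); b=c.plane(*C(259.5,237),zb)
print(tcp,"rim front",L(r),"sides",L(c.plane(*C(104,214),.038)),L(c.plane(*C(404,214),.038)))
print("block front",L(b),"sides",L(c.plane(*C(104,370),zb)),L(c.plane(*C(415,370),zb)))
print("handle top bottom", L(c.plane(*C(264,577),tcp[2]+.0326)))
```

```text
[0.62390922 0.13445703 0.15017071] rim front [ 52.2  -2.4 112.1] sides [  6.7 -49.9 112.2] [  6.9  45.1 112.2]
block front [28.7 -0.7  9.4] sides [  1.  -31.6   9.4] [ 1.1 30.4  9.4]
handle top bottom [-14.6   0.1 -32.6]
```

```bash
python3 -m crank '4 -2 20 0 0 0 255;4 -2 45 0 0 0 255;4 -2 63 0 0 0 255;4 -2 63 0 0 0 255;4 -2 63 0 0 0 255'; python3 -c "
from h import *
c=Cam('wrist','w14');print(read_state()['tool_pos'],read_state()['wrist_force'])
i=c.img;cv2.imwrite('pics/w14c.png',cv2.resize(i[110:310,170:340],None,fx=3,fy=3,interpolation=3))
c=Cam('scene');i=c.img;cv2.imwrite('pics/s14c.png',cv2.resize(i[170:270,140:250],None,fx=5,fy=5,interpolation=3))
"
```

```text
time: 15.48
tool_pos: [0.6258, 0.14, 0.0875]
tcp_rot: [2.935, 1.121, 0.001]
wrist_force: [-0.2, -0.7, -1.5]
width: 0.334
[0.62617195 0.14013932 0.08819292] [ 0.19588771  1.13637899 -1.54056158]
```

View pics/w14c.png

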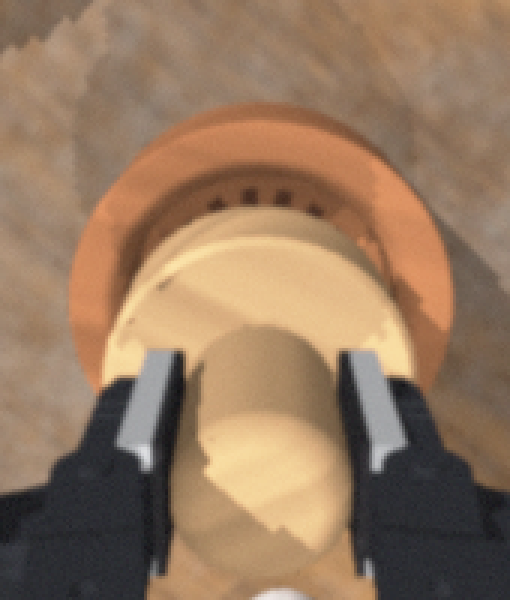

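View pics/s14c.png

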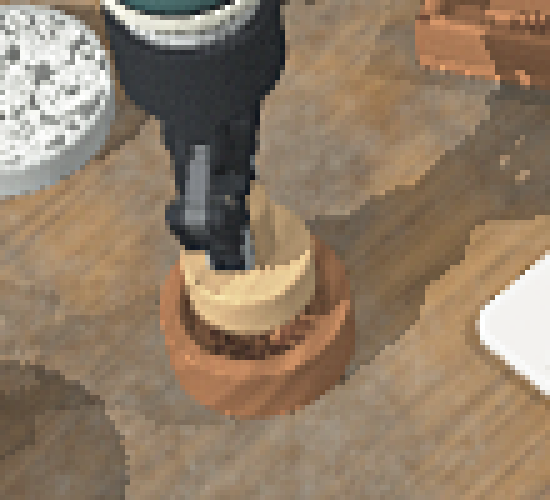

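Run:
```python
from h import *
c=Cam("wrist");C=crop(0,170,110,3)
T=toolT();Rt=T[:3,:3];tcp=T[:3,3];L=lambda p:np.round(1000*(Rt.T@(p-tcp)),1)
zb=tcp[2]+.0116-.021; print(tcp)
print("rim front",L(c.plane(*C(261,103),.038)),L(c.plane(*C(261,165),.038)),"sides",L(c.plane(*C(68,280),.038)),L(c.plane(*C(455,280),.038)))
print("block bottom front", L(c.plane(*C(261,207),zb-.030)),L(c.plane(*C(261,207),zb-.026)))
s=Cam("scene");S=crop(0,140,170,5)
# scene: rim outer ellipse left/right ~ (160,300),(356,300) ; block left/right lower (183,285),(315,290)
print("scene rim",np.mean([s.plane(*S(160,297),.038),s.plane(*S(356,297),.038)],0), "block",np.mean([s.plane(*S(181,265),zb),s.plane(*S(315,262),zb)],0))
```

```text
[0.62630167 0.14025197 0.0886101 ]
rim front [49.1 -0.1 50.7] [34.5 -0.1 50.7] sides [  5.9 -47.4  50.6] [ 5.9 47.6 50.7]
block bottom front [27.1 -0.1 39.5] [28.1 -0.1 35.5]
scene rim [0.62278821 0.13767257 0.038     ] block [0.61597704 0.14438755 0.0792101 ]
```

```bash
python3 -m crank '2.5 0 0 0 0 0 255;2.5 0 6 0 0 0 255;2.5 0 12 0 0 0 255;2.5 0 16 0 0 0 255;2.5 0 20 0 0 0 255;2.5 0 20 0 0 0 255'; python3 -c "
from h import *
c=Cam('wrist','w15');print(read_state()['tool_pos'],read_state()['wrist_force'])
i=c.img;cv2.imwrite('pics/w15c.png',cv2.resize(i[110:310,170:340],None,fx=3,fy=3,interpolation=3))
"
```

```text
time: 16.42
tool_pos: [0.6267, 0.1416, 0.0666]
tcp_rot: [-2.935, -1.121, 0.002]
wrist_force: [-0.6, 0.3, -1.6]
width: 0.331
[0.6269307  0.14169691 0.06696575] [ 0.44152188 -0.4989604  -0.76998914]
```

View pics/w15c.png

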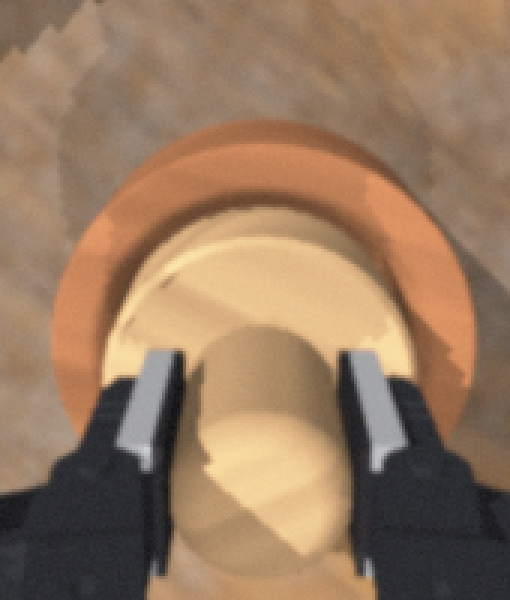

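```bash
python3 -m crank '0 0 6 0 0 0 255;0 0 12 0 0 0 255;0 0 16 0 0 0 255;0 0 17 0 0 0 255;0 0 17 0 0 0 255'; python3 -c "
from h import *
c=Cam('wrist','w16');print(read_state()['tool_pos'],read_state()['wrist_force'])
"
```

```text
time: 17.1
tool_pos: [0.6271, 0.1417, 0.0502]
tcp_rot: [-2.935, -1.121, 0.0]
wrist_force: [0.8, -0.2, -1.1]
width: 0.333
[0.62726639 0.14175887 0.05036427] [ 0.80985616 -0.3724908  -1.13887091]
```

View pics/w16.png

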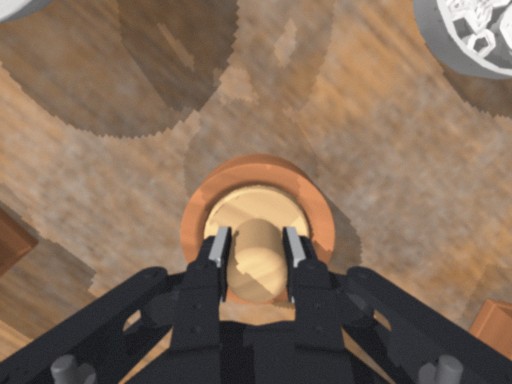

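```bash
python3 -m crank '0 0 1.5 0 0 0 255;0 0 2 0 0 0 255;0 0 2 0 0 0 0;0 0 2 0 0 0 0;0 0 2 0 0 0 0;0 0 -50 0 0 0 0;0 0 -110 0 0 0 0;0 0 -165 0 0 0 0;0 0 -165 0 0 0 0'; python3 -c "
from h import *
c=Cam('wrist','w17');print(read_state()['tool_pos'],read_state()['wrist_force'])
i=c.img;cv2.imwrite('pics/w17c.png',cv2.resize(i[80:240,170:350],None,fx=3.75,fy=3.75,interpolation=3))
plan([.465,.285,.235])
"
```

```text
time: 18.27
tool_pos: [0.6312, 0.1425, 0.2227]
tcp_rot: [2.933, 1.12, 0.02]
wrist_force: [0.5, 0.2, 0.4]
width: 1.003
[0.62920048 0.14210504 0.21904368] [ 0.04211274  0.09102611 -0.55952376]
xyaw->41.8 shift [ -27.1 -216.     1.8] rot [ 0.004 -0.006 -0.   ] q6 80
```

View pics/w17c.png

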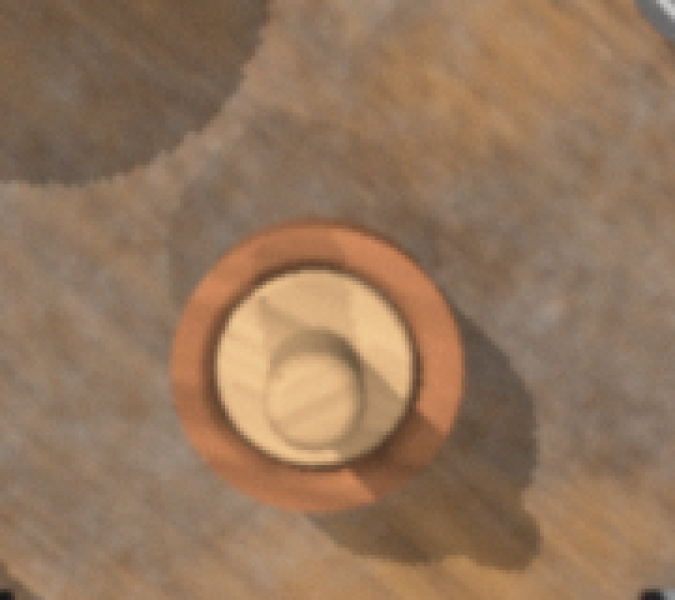

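```bash
python3 -m crank '-8 -60 0 0 0 0.15 0;-15 -120 2 0 0 0.3 0;-23 -180 2 0 0 0.45 0;-27 -216 2 0 0 0.51 0;-27 -216 2 0 0 0.51 0;-27 -216 2 0 0 0.51 0;-27 -216 2 0 0 0.51 0' ; python3 -c "
from h import *
c=Cam('wrist','w18');print(read_state()['tool_pos'])
i=c.img;cv2.imwrite('pics/w18c.png',cv2.resize(i[80:240,170:350],None,fx=3.75,fy=3.75,interpolation=3))
i=Cam('scene').img;cv2.imwrite('pics/s18c.png',cv2.resize(i[270:350,140:240],None,fx=6,fy=6,interpolation=3))
"
```

```text
time: 19.2
tool_pos: [0.4635, 0.2839, 0.2126]
tcp_rot: [3.122, 0.343, -0.001]
wrist_force: [-0.1, -0.1, 0.4]
width: 0.997
[0.46367616 0.28390676 0.21279555]
```

View pics/w18c.png

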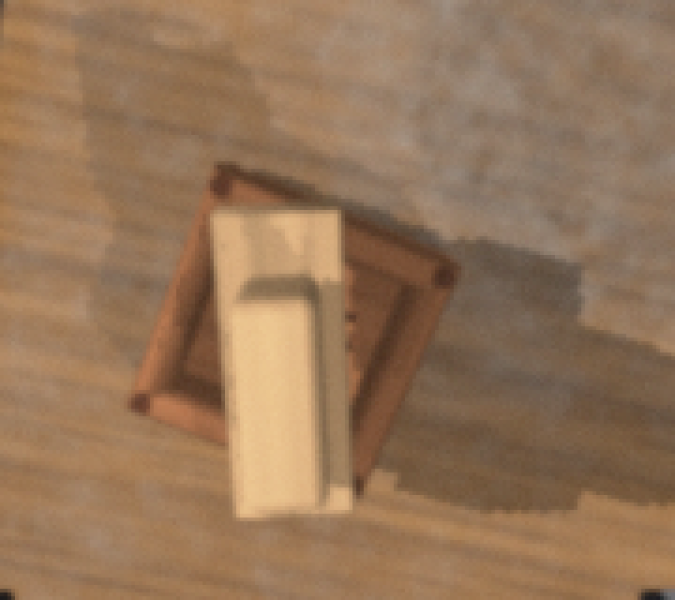

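View pics/s18c.png

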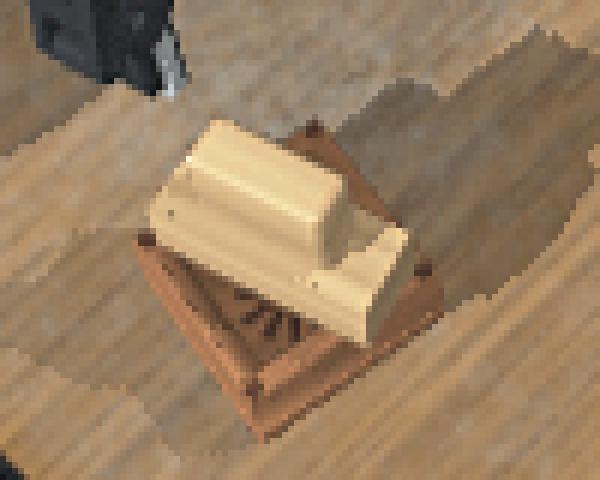

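Run:
```python
from h import *
c=Cam("wrist");C=crop(0,170,80,3.75)
for l,z in (([(234,299),(316,297),(325,507),(247,514)],.110),([(211,211),(341,209),(353,512),(236,519)],.068),([(222,180),(444,272),(362,485),(140,402)],.038)):
    p=np.array([c.plane(*C(*q),z) for q in l]);print(p.mean(0).round(4)); d=np.roll(p,-1,0)-p
    print(np.linalg.norm(d,axis=1).round(4),np.degrees(np.arctan2(d[:,1],d[:,0])).round(1))
plan([.466,.2885,.092],102.5)
plan([.466,.2885,.092],100.5)
```

```text
[0.4632 0.2955 0.11  ]
[0.0196 0.0536 0.0199 0.055 ] [ -76.  -165.1  108.1   14.6]
[0.4625 0.2957 0.068 ]
[0.0355 0.0886 0.0349 0.0903] [ -76.5 -164.9  106.2   15.5]
[0.4651 0.2953 0.038 ]
[0.0727 0.0736 0.0761 0.0743] [-99.7 173.2  81.   -9.5]
xyaw->12.5 shift [  3.3  -3.9 139.7] rot [0. 0. 0.] q6 109
xyaw->192.5 shift [  3.3  -3.9 139.7] rot [-1.000e-03  0.000e+00 -3.141e+00] q6 -71
xyaw->10.5 shift [  3.3  -3.9 139.7] rot [0.    0.    0.035] q6 111
xyaw->190.5 shift [  3.3  -3.9 139.7] rot [-1.000e-03  0.000e+00 -3.106e+00] q6 -69
```

Run:
```python
from h import *
plan([.463,.2953,.091],104.5)
```

```text
xyaw->14.5 shift [  1.8 -11.2 140.7] rot [ 0.     0.    -0.035] q6 108
xyaw->-165.5 shift [  1.8 -11.2 140.7] rot [ 1.000e-03 -0.000e+00  3.107e+00] q6 -72
```

```bash
python3 -m crank '2 -11 60 0 0 -0.035 0;2 -11 120 0 0 -0.035 0;2 -11 140 0 0 -0.035 0;2 -11 140 0 0 -0.035 0;2 -11 140 0 0 -0.035 255;2 -11 140 0 0 -0.035 255;2 -11 140 0 0 -0.035 255;2 -11 140 0 0 -0.035 255;2 -11 140 0 0 -0.035 255;2 -11 140 0 0 -0.035 255;2 -11 140 0 0 -0.035 255' 60; python3 -c "
from h import *
c=Cam('wrist','w19');print(read_state()['tool_pos'],read_state()['width']*85)
plan([.660,-.105,.18],119.2)"
```

```text
time: 20.72
tool_pos: [0.4634, 0.2963, 0.0746]
tcp_rot: [-3.115, -0.399, -0.003]
wrist_force: [-1.2, -0.1, 5.7]
width: 0.247
[0.46337329 0.29632436 0.07455477] 21.28701651398149
xyaw->29.2 shift [ 89.2 437.9 -86.8] rot [-0.    -0.002 -0.255] q6 52
xyaw->-150.8 shift [ 89.2 437.9 -86.8] rot [-0.003  0.     2.887] q6 -128
```

View pics/w19.png

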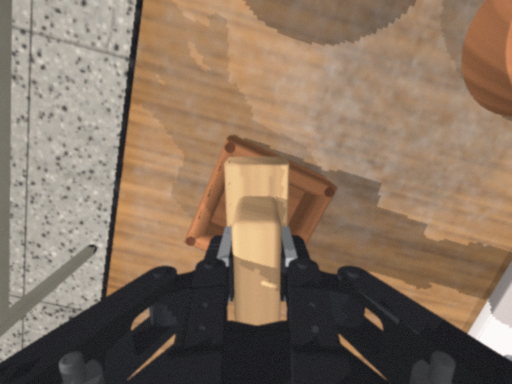

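```bash
python3 -m crank '0 0 -50 0 0 0 255;3 20 -77 0 0 -0.02 255;15 80 -77 0 0 -0.06 255;27 140 -77 0 0 -0.1 255;40 200 -77 0 0 -0.14 255;53 260 -77 0 0 -0.18 255;65 320 -77 0 0 -0.22 255;77 380 -77 0 0 -0.255 255;89 438 -77 0 0 -0.255 255;89 438 -77 0 0 -0.255 255;89 438 -77 0 0 -0.255 255'; python3 -c "
from h import *
c=Cam('wrist','w20');print(read_state()['tool_pos'],read_state()['width'])
i=c.img;cv2.imwrite('pics/w20c.png',cv2.resize(i[90:330,170:345],None,fx=2.5,fy=2.5,interpolation=3))
c=Cam('top','t20')
"
```

```text
time: 22.15
tool_pos: [0.6581, -0.1054, 0.149]
tcp_rot: [-3.039, -0.79, 0.003]
wrist_force: [-0.2, 0.2, -1.7]
width: 0.247
[ 0.65796902 -0.10462625  0.14920038] 0.2513115396138842
```

View pics/w20c.png

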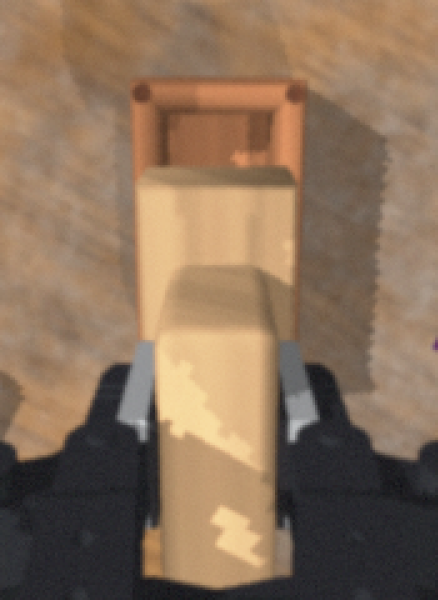

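View pics/t20.png

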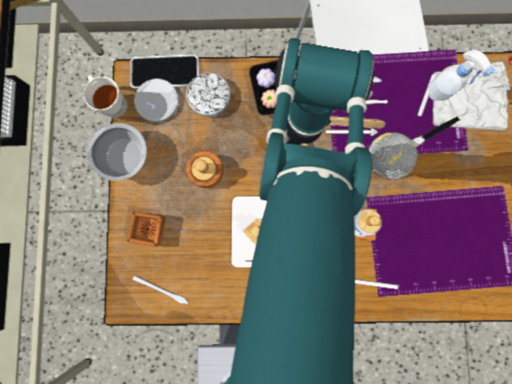

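```bash
cat > ob.py <<'E'
from h import *
def rep(c,C,pegs,front,bot,dz,top_uv=None):
    T=toolT();Rt=T[:3,:3];tcp=T[:3,3];L=lambda p:np.round(1000*(Rt.T@(p-tcp)),1)
    zh=tcp[2]+dz
    print(tcp,"pegs",[L(c.plane(*C(*q),.038)) for q in pegs])
    print("front top",[L(c.plane(*C(*q),zh-.021)) for q in front]); print("front bot",[L(c.plane(*C(*q),zh-.051)) for q in bot])
    if top_uv: print("handle top front",[L(c.plane(*C(*q),zh+.021)) for q in top_uv])
E
python3 - <<'E'
from ob import *
c=Cam("wrist");C=crop(0,170,90,2.5)
rep(c,C,((141,92),(296,91),(131,79),(308,80)),((136,185),(296,183)),((148,167),(286,167)),.0144,((160,335),(275,335),(215,583)))
E
```

```text
[ 0.65821479 -0.10400744  0.14975918] pegs [array([ 57. , -27.5, 111.7]), array([ 57.4,  28. , 111.7]), array([ 61.6, -30.9, 111.7]), array([ 61.3,  32.2, 111.7])]
front top [array([ 43.4, -17.9,   6.6]), array([43.9, 16.9,  6.5])]
front bot [array([ 42.4, -18.2,  36.6]), array([42.4, 17.7, 36.5])]
handle top front [array([ 26.1,  -9.8, -35.4]), array([ 26.1,   9.4, -35.4]), array([-24.1,  -0.6, -35.4])]
```

```bash
python3 -m crank '4 1 20 0 0 0 255;4 1 45 0 0 0 255;4 1 64 0 0 0 255;4 1 64 0 0 0 255;4 1 64 0 0 0 255'; python3 -c "
from h import *
c=Cam('wrist','w21');print(read_state()['tool_pos'],read_state()['wrist_force'])
i=c.img;cv2.imwrite('pics/w21c.png',cv2.resize(i[90:330,170:345],None,fx=2.5,fy=2.5,interpolation=3))
"
```

```text
time: 22.92
tool_pos: [0.6635, -0.1043, 0.0866]
tcp_rot: [3.04, 0.792, 0.001]
wrist_force: [0.8, 0.1, -2.2]
width: 0.253
[ 0.66394198 -0.10451465  0.087258  ] [-0.80315509 -0.47093384 -2.061566  ]
```

View pics/w21c.png

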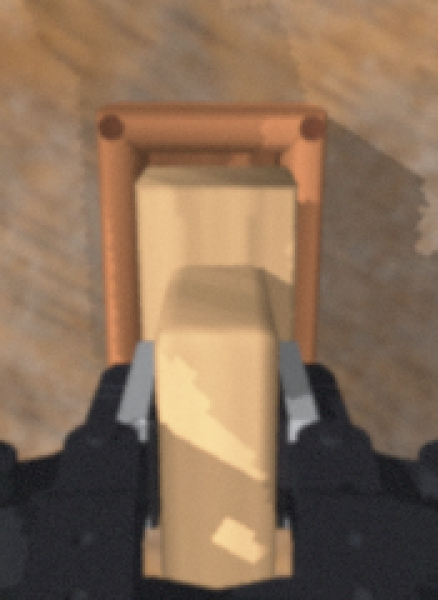

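Run:
```python
from ob import *
c=Cam("wrist");C=crop(0,170,90,2.5)
rep(c,C,((111,127),(313,127),(99,107),(327,108)),((136,185),(296,183)),((148,167),(286,167)),.0144)
```

```text
[ 0.66412821 -0.10461466  0.08761577] pegs [array([ 51.3, -29.6,  49.7]), array([51.4, 25.8, 49.7]), array([ 56.7, -32.7,  49.7]), array([56.5, 29.4, 49.8])]
front top [array([ 43.5, -18.2,   6.7]), array([43.9, 16.6,  6.7])]
front bot [array([ 42.5, -18.5,  36.6]), array([42.5, 17.4, 36.7])]
```

```bash
python3 -m crank '-1.5 -1 0 0 0 0 255;-1.5 -1 4 0 0 0 255;-1.5 -1 8 0 0 0 255;-1.5 -1 8 0 0 0 255'; python3 -c "
from h import *
c=Cam('wrist','w22');print(read_state()['tool_pos'],read_state()['wrist_force'])
i=c.img;cv2.imwrite('pics/w22c.png',cv2.resize(i[90:330,170:345],None,fx=2.5,fy=2.5,interpolation=3))
"
```

```text
time: 23.52
tool_pos: [0.6607, -0.1042, 0.0775]
tcp_rot: [-3.04, -0.792, 0.002]
wrist_force: [0.1, 0.8, -2.1]
width: 0.247
[ 0.66086475 -0.10425626  0.07774172] [-0.27328564  0.30009324 -2.34151382]
```

View pics/w22c.png

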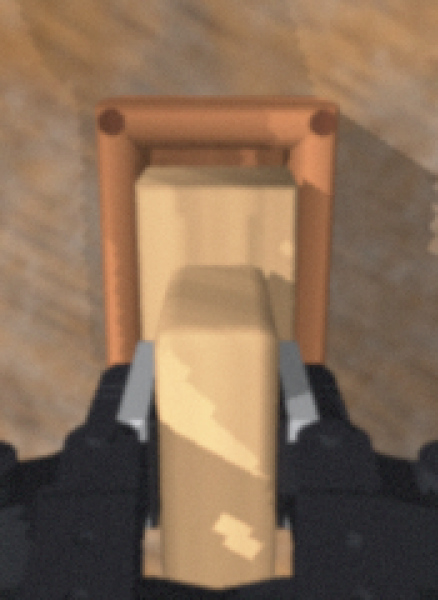

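Run:
```python
from ob import *
c=Cam("wrist");C=crop(0,170,90,2.5)
rep(c,C,((111,122),(323,122),(96,100),(340,100)),((136,185),(296,183)),((148,167),(286,167)),.0144)
```

```text
[ 0.66108745 -0.10431632  0.07798956] pegs [array([ 53.6, -28.1,  40. ]), array([53.7, 27. , 40. ]), array([ 59.2, -31.7,  40. ]), array([59.3, 31.2, 40. ])]
front top [array([ 43.4, -18.2,   6.6]), array([43.9, 16.7,  6.6])]
front bot [array([ 42.4, -18.5,  36.6]), array([42.5, 17.4, 36.6])]
```

```bash
python3 -m crank '0.5 0 4 0 0 0 255;0.5 0 9 0 0 0 255;0.5 0 14 0 0 0 255;0.5 0 14 0 0 0 255'; python3 -m crank '0 0 0 0 0 0 255'; python3 -c "
from h import *
c=Cam('wrist','w23');print(read_state()['tool_pos'],read_state()['wrist_force'])"
```

```text
time: 24.12
tool_pos: [0.661, -0.1039, 0.0633]
tcp_rot: [-3.039, -0.792, 0.002]
wrist_force: [0.3, -0.4, -1.8]
width: 0.251
time: 24.25
tool_pos: [0.6617, -0.1041, 0.0642]
tcp_rot: [-3.04, -0.792, 0.0]
wrist_force: [0.0, -0.0, -2.4]
width: 0.251
[ 0.66182121 -0.10412706  0.06439088] [ 0.96715069 -0.56822485 -1.34073772]
```

View pics/w23.png

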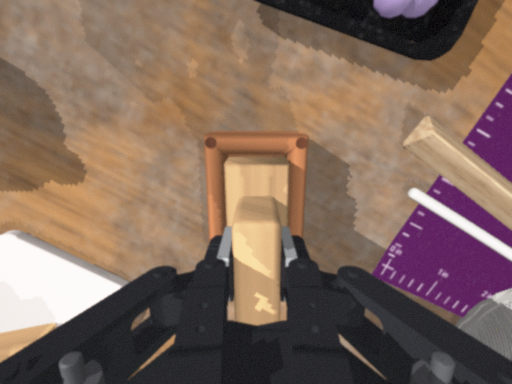

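```bash
python3 -m crank '0 0 6 0 0 0 255;0 0 12 0 0 0 255;0 0 16 0 0 0 255;0 0 17 0 0 0 255;0 0 18 0 0 0 255;0 0 18 0 0 0 255'; python3 -c "
from h import *
c=Cam('wrist','w24');print(read_state()['tool_pos'],read_state()['wrist_force'])"
```

```text
time: 25.05
tool_pos: [0.6618, -0.1041, 0.0467]
tcp_rot: [3.04, 0.792, 0.0]
wrist_force: [-2.1, 0.8, 1.3]
width: 0.252
[ 0.6618285  -0.10411668  0.04672543] [-2.39748369 -0.2649821   1.17107851]
```

View pics/w24.png

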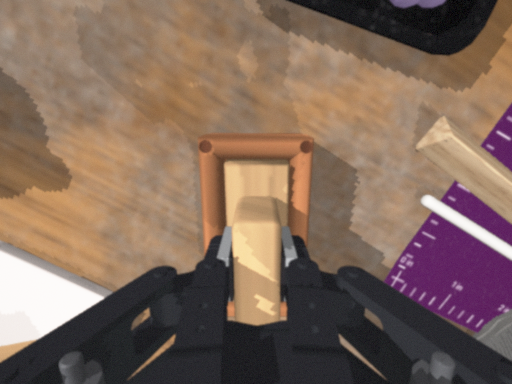

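```bash
python3 -m crank '0 0 0 0 0 0 0;0 0 0 0 0 0 0;0 0 0 0 0 0 0;0 0 -50 0 0 0 0;0 0 -110 0 0 0 0;0 0 -165 0 0 0 0;0 0 -165 0 0 0 0;0 0 -165 0 0 0 0'; python3 -c "
from h import *
c=Cam('wrist','w25');print(read_state()['tool_pos'],read_state()['wrist_force'])
i=c.img;cv2.imwrite('pics/w25c.png',cv2.resize(i[80:240,170:350],None,fx=3.75,fy=3.75,interpolation=3))
plan([.4515,0,.19],-48)
"
```

```text
time: 26.1
tool_pos: [0.6616, -0.104, 0.2113]
tcp_rot: [3.04, 0.792, 0.001]
wrist_force: [-0.3, -0.1, -0.5]
width: 1.001
[ 0.66078218 -0.10389964  0.20979589] [ 0.4568887  -0.02035474  0.8409993 ]
xyaw->42.0 shift [-131.9 -192.8   39. ] rot [-0.002  0.002 -0.223] q6 48
xyaw->-138.0 shift [-131.9 -192.8   39. ] rot [2.000e-03 2.000e-03 2.918e+00] q6 -132
```

View pics/w25c.png

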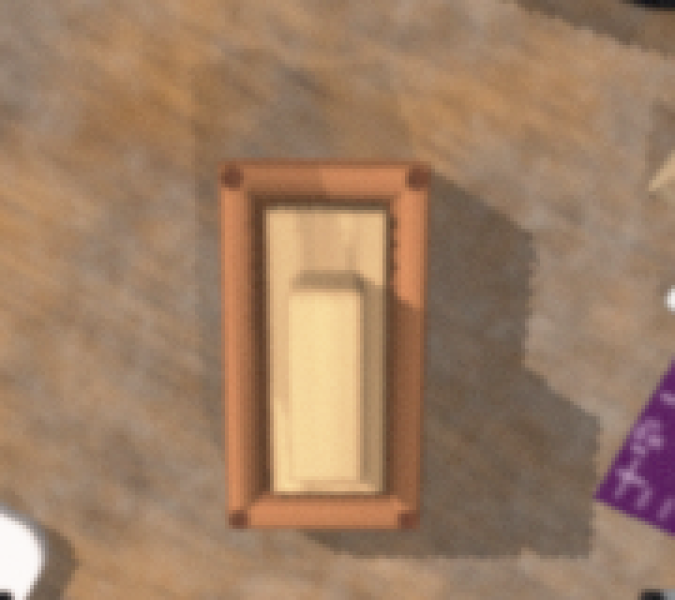

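```bash
python3 -m crank '-32 -48 0 0 0 -0.1 0;-65 -96 0 0 0 -0.2 0;-98 -144 10 0 0 -0.223 0;-131 -192 30 0 0 -0.223 0;-132 -193 39 0 0 -0.223 0;-132 -193 39 0 0 -0.223 0;-132 -193 39 0 0 -0.223 0'; python3 -c "
from h import *
c=Cam('wrist','w26');print(read_state()['tool_pos'])
i=c.img;cv2.imwrite('pics/w26c.png',cv2.resize(i[80:240,170:350],None,fx=3.75,fy=3.75,interpolation=3))
"
```

```text
time: 27.02
tool_pos: [0.4539, -0.0005, 0.1728]
tcp_rot: [2.933, 1.125, 0.002]
wrist_force: [0.1, 0.6, 0.1]
width: 1.0
[ 0.45416265 -0.00052697  0.17307929]
```

View pics/w26c.png

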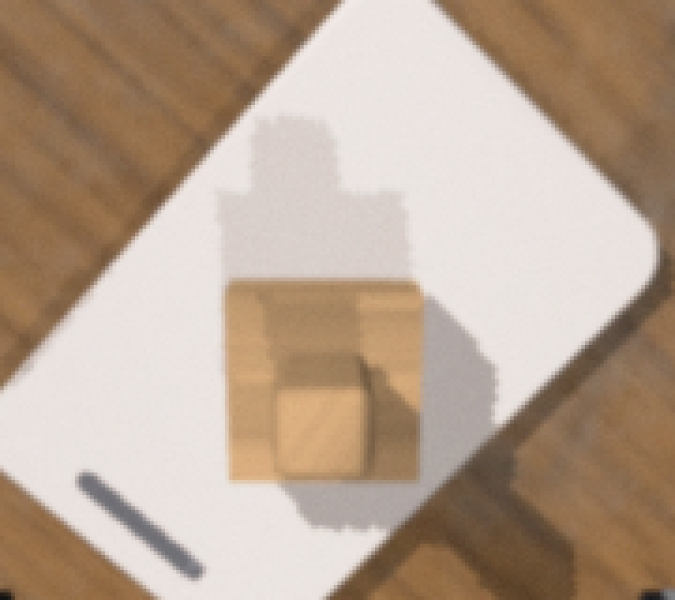

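Run:
```python
from h import *
c=Cam("wrist");C=crop(0,170,80,3.75)
a=c.plane(*C(321,430),.082);b=c.plane(*C(325,381),.040);print(a,b)
m=(a+b)/2; plan([m[0],m[1],.064],-48)
```

```text
[0.45346063 0.00049783 0.082     ] [0.45497357 0.00052708 0.04      ]
xyaw->42.0 shift [  0.6  -0.9 127.8] rot [ 0.001 -0.001 -0.001] q6 48
xyaw->-138.0 shift [  0.6  -0.9 127.8] rot [-2.000e-03 -2.000e-03  3.141e+00] q6 -132
```

```bash
python3 -m crank '0 -1 60 0 0 0 0;0 -1 110 0 0 0 0;0 -1 127 0 0 0 0;0 -1 127 0 0 0 0;0 -1 127 0 0 0 255;0 -1 127 0 0 0 255;0 -1 127 0 0 0 255;0 -1 127 0 0 0 255;0 -1 127 0 0 0 255;0 -1 127 0 0 0 255' 60; python3 -c "
from h import *
print(read_state()['tool_pos'],read_state()['width']*85)
plan([.465,.2955,.168],171.25)"
```

```text
time: 28.38
tool_pos: [0.4525, 0.0006, 0.0462]
tcp_rot: [2.932, 1.125, 0.002]
wrist_force: [-0.2, -0.4, 7.2]
width: 0.273
[0.45253046 0.0006329  0.04622477] 23.234737085443598
xyaw->81.2 shift [ 206.6 -210.7 -103.1] rot [ 0.002 -0.001 -0.685] q6 41
xyaw->-98.8 shift [ 206.6 -210.7 -103.1] rot [-1.000e-03 -2.000e-03  2.456e+00] q6 -139
```

```bash
python3 -m crank '0 0 -50 0 0 0 255;20 -20 -100 0 0 -0.1 255;62 -63 -103 0 0 -0.25 255;103 -105 -103 0 0 -0.4 255;145 -148 -103 0 0 -0.55 255;186 -190 -103 0 0 -0.685 255;207 -211 -103 0 0 -0.685 255;207 -211 -103 0 0 -0.685 255;207 -211 -103 0 0 -0.685 255;207 -211 -103 0 0 -0.685 255'; python3 -c "
from h import *
c=Cam('wrist','w27');print(read_state()['tool_pos'])
i=c.img;cv2.imwrite('pics/w27c.png',cv2.resize(i[90:330,170:345],None,fx=2.5,fy=2.5,interpolation=3))
"
```

```text
time: 29.62
tool_pos: [0.464, 0.2948, 0.1478]
tcp_rot: [-2.386, -2.044, 0.002]
wrist_force: [-0.1, -0.8, -2.2]
width: 0.273
[0.46419812 0.29482196 0.14802091]
```

View pics/w27c.png

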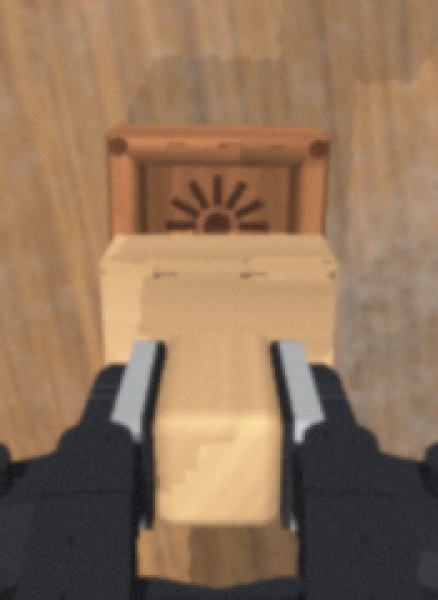

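Run:
```python
from ob import *
c=Cam("wrist");C=crop(0,170,90,2.5)
rep(c,C,((118,146),(319,149),(108,126),(330,129)),((101,277),(336,277)),((112,234),(325,237)),.0148,((154,418),(281,412)))
```

```text
[0.46430231 0.2949536  0.14816573] pegs [array([ 38. , -36.2, 110.2]), array([ 37.1,  37. , 110.1]), array([ 45.2, -39.5, 110.2]), array([ 44.3,  40.7, 110.1])]
front top [array([ 22.6, -26.4,   6.2]), array([22.6, 26.7,  6.2])]
front bot [array([ 24.6, -28.2,  36.2]), array([23.9, 28.7, 36.2])]
handle top front [array([ 11. , -11.1, -35.8]), array([ 12.2,  10.8, -35.8])]
```

```bash
python3 -m crank '3 0 20 0 0 0 255;3 0 45 0 0 0 255;3 0 64 0 0 0 255;3 0 64 0 0 0 255;3 0 64 0 0 0 255;3 0 64 0 0 0 255'; python3 -c "
from h import *
c=Cam('wrist','w28');print(read_state()['tool_pos'],read_state()['wrist_force'])
i=c.img;cv2.imwrite('pics/w28c.png',cv2.resize(i[90:330,170:345],None,fx=2.5,fy=2.5,interpolation=3))
"
```

```text
time: 30.48
tool_pos: [0.4658, 0.2995, 0.0855]
tcp_rot: [2.384, 2.045, 0.004]
wrist_force: [1.0, 0.5, -1.6]
width: 0.274
[0.46567317 0.29948562 0.08548391] [ 0.41288195  0.60283339 -2.92596148]
```

View pics/w28c.png

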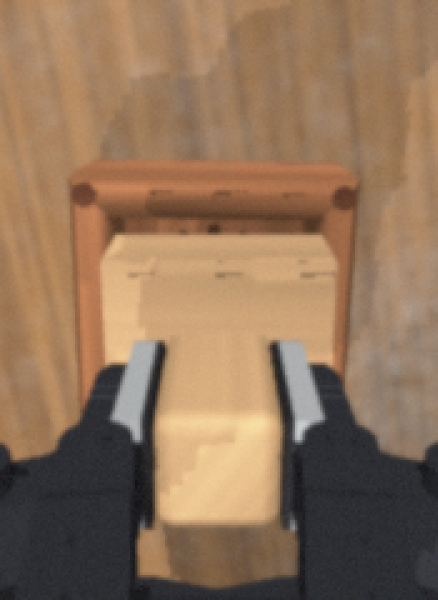

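Run:
```python
from ob import *
c=Cam("wrist");C=crop(0,170,90,2.5)
rep(c,C,((85,193),(344,195),(71,181),(358,183)),((101,277),(337,277)),((112,235),(325,235)),.0148)
```

```text
[0.46552309 0.29940047 0.08532259] pegs [array([ 33.7, -36.8,  47.3]), array([33.2, 35.6, 47.4]), array([ 37.1, -40.5,  47.3]), array([36.6, 39.3, 47.4])]
front top [array([ 22.7, -26.2,   6.2]), array([22.8, 27.3,  6.3])]
front bot [array([ 24.5, -28. ,  36.2]), array([24.6, 29. , 36.3])]
```

```bash
python3 -m crank '0.3 -1 0 0 0 0 255;0.3 -1 5 0 0 0 255;0.3 -1 10 0 0 0 255;0.3 -1 10 0 0 0 255'; python3 -c "
from h import *
c=Cam('wrist','w29');print(read_state()['tool_pos'],read_state()['wrist_force'])
i=c.img;cv2.imwrite('pics/w29c.png',cv2.resize(i[90:330,170:345],None,fx=2.5,fy=2.5,interpolation=3))
"
```

```text
time: 31.08
tool_pos: [0.4632, 0.2991, 0.0733]
tcp_rot: [-2.384, -2.045, 0.003]
wrist_force: [-1.0, 0.1, -1.3]
width: 0.272
[0.46342844 0.299204   0.07367747] [ 0.10499751  0.36308    -2.29221483]
```

View pics/w29c.png

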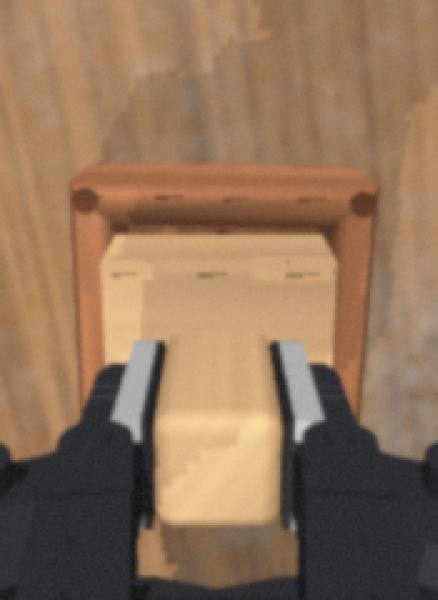

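Run:
```python
from ob import *
c=Cam("wrist");C=crop(0,170,90,2.5)
rep(c,C,((86,201),(363,203),(71,186),(378,188)),((101,277),(337,277)),((112,235),(325,235)),.0148)
```

```text
[0.46367732 0.29933052 0.07395385] pegs [array([ 33.7, -34.7,  36. ]), array([33.2, 38.1, 35.9]), array([ 37.7, -38.4,  36. ]), array([37.2, 41.7, 35.9])]
front top [array([ 22.6, -26.5,   6.2]), array([22.7, 26.8,  6.2])]
front bot [array([ 24.4, -28.3,  36.2]), array([24.4, 28.5, 36.2])]
```

```bash
python3 -m crank '0.5 1 0 0 0 0 255;0.5 1 4 0 0 0 255;0.5 1 9 0 0 0 255;0.5 1 9 0 0 0 255'; python3 -c "
from h import *
c=Cam('wrist','w30');print(read_state()['tool_pos'],read_state()['wrist_force'])
i=c.img;cv2.imwrite('pics/w30c.png',cv2.resize(i[90:330,170:345],None,fx=2.5,fy=2.5,interpolation=3))
"
```

```text
time: 31.68
tool_pos: [0.4654, 0.2993, 0.066]
tcp_rot: [2.384, 2.045, -0.0]
wrist_force: [-0.1, -3.3, 5.0]
width: 0.275
[0.46540716 0.29933495 0.06600845] [ 0.01834341 -3.85390782  4.89646209]
```

View pics/w30c.png

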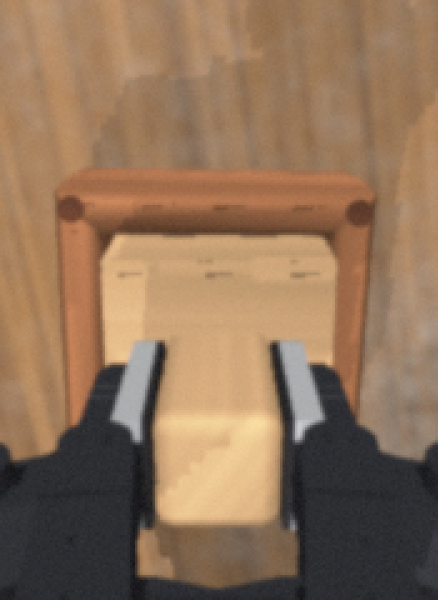

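```bash
python3 -m crank '-1.5 -0.6 0 0 0 0 255;-1.5 -0.6 0 0 0 0 255;-1.5 -0.6 4 0 0 0 255;-1.5 -0.6 4 0 0 0 255'; python3 -c "
from h import *
c=Cam('wrist','w31');print(read_state()['tool_pos'],read_state()['wrist_force'])
i=c.img;cv2.imwrite('pics/w31c.png',cv2.resize(i[90:330,170:345],None,fx=2.5,fy=2.5,interpolation=3))
"
```

```text
time: 32.22
tool_pos: [0.4634, 0.2981, 0.0603]
tcp_rot: [-2.384, -2.045, 0.003]
wrist_force: [0.8, -0.9, -1.6]
width: 0.272
[0.46355286 0.29821211 0.06058385] [ 1.05854864 -0.10968449 -1.85259598]
```

View pics/w31c.png

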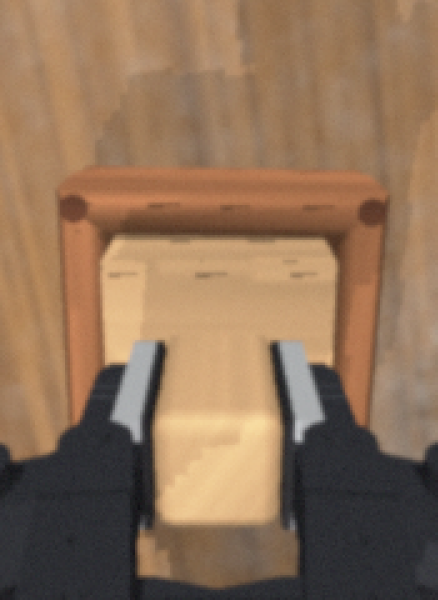

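```bash
python3 -m crank '0 0.3 5 0 0 0 255;0 0.3 10 0 0 0 255;0 0.3 13 0 0 0 255;0 0.3 14 0 0 0 255;0 0.3 14.5 0 0 0 255;0 0.3 14.5 0 0 0 255'; python3 -c "
from h import *
c=Cam('wrist','w32');print(read_state()['tool_pos'],read_state()['wrist_force'])
"
```

```text
time: 33.02
tool_pos: [0.4645, 0.2984, 0.0469]
tcp_rot: [2.385, 2.045, 0.0]
wrist_force: [1.1, -0.1, -3.2]
width: 0.275
[0.46450452 0.2984137  0.04694343] [ 0.03743011 -0.44534119 -1.57301728]
```

View pics/w32.png

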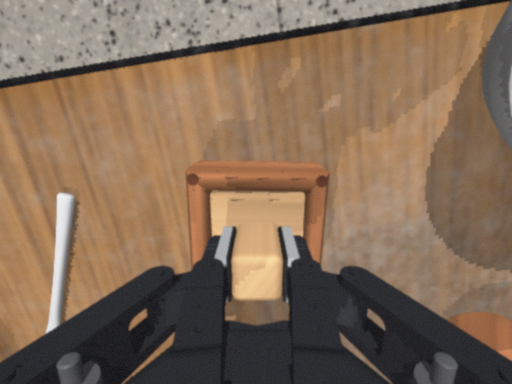

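Nearly on the floor; 1 mm more, release, rise.

```bash
python3 -m crank '0 0 1 0 0 0 255;0 0 1.5 0 0 0 255;0 0 1.5 0 0 0 0;0 0 1.5 0 0 0 0;0 0 1.5 0 0 0 0;0 0 -50 0 0 0 0;0 0 -110 0 0 0 0;0 0 -165 0 0 0 0;0 0 -165 0 0 0 0;0 0 -165 0 0 0 0'; python3 -c "
from h import *
c=Cam('wrist','w33');print(read_state()['tool_pos'],read_state()['wrist_force'])
i=c.img;cv2.imwrite('pics/w33c.png',cv2.resize(i[80:240,170:350],None,fx=3.75,fy=3.75,interpolation=3))
"
```

```text
time: 34.33
tool_pos: [0.4641, 0.2982, 0.2115]
tcp_rot: [-2.385, -2.045, 0.0]
wrist_force: [0.8, -0.1, -0.3]
width: 0.998
[0.46343648 0.29776924 0.21019547] [0.98186368 0.32559007 0.23109864]
```

View pics/w33c.png

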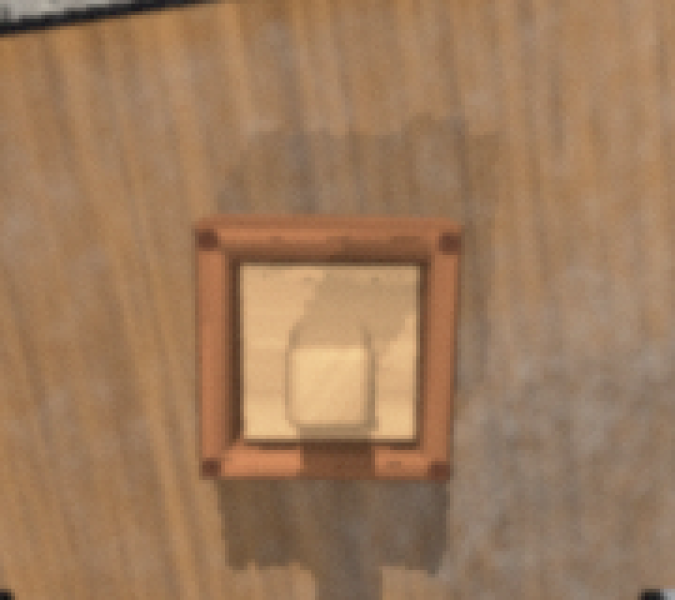

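```bash
python3 -c "
from h import *
c=Cam('top','t34');s=Cam('scene','s34')
i=s.img;cv2.imwrite('pics/s34c.png',cv2.resize(i[125:350,150:370],None,fx=2.65,fy=2.65,interpolation=3))
"
```

```text
(no output)
```

View pics/s34c.png

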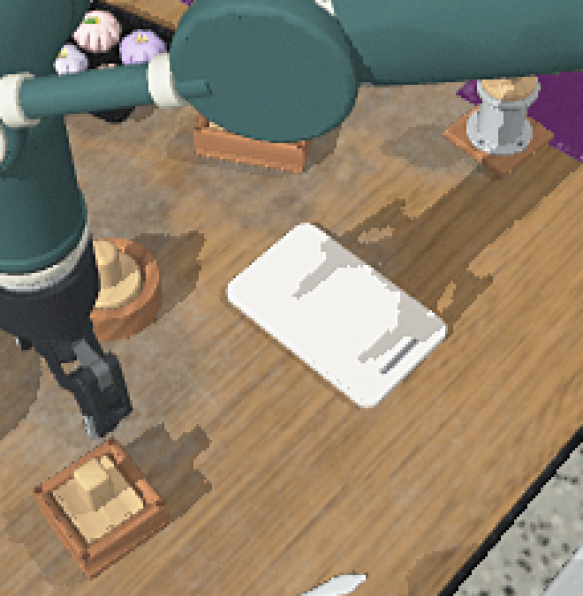

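View pics/t34.png

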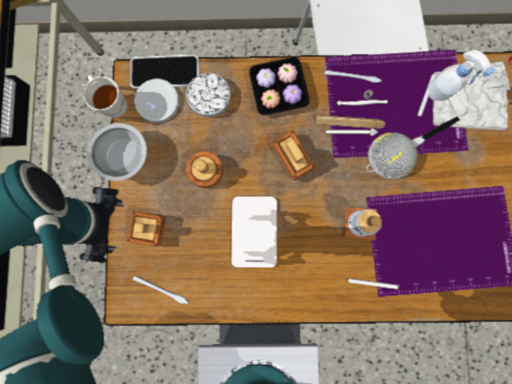

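```bash
python3 -m crank '0 0 -60 0 0 0 0;-60 0 -100 0 0 0 0;-120 0 -150 0 0 0 0;-180 0 -150 0 0 0 0;-240 0 -150 0 0 0 0;-300 0 -150 0 0 0 0;-350 0 -150 0 0 0 0;-400 0 -150 0 0 0 0;-400 0 -150 0 0 0 0'; python3 -c "
from h import *
s=Cam('scene','s35')
i=s.img;cv2.imwrite('pics/s35c.png',cv2.resize(i[125:350,150:370],None,fx=2.65,fy=2.65,interpolation=3))
"
```

```text
time: 35.6
tool_pos: [0.4022, -0.0998, 0.36]
tcp_rot: [-2.39, -2.036, 0.004]
wrist_force: [1.0, 0.7, -0.4]
width: 1.001
```

View pics/s35c.png

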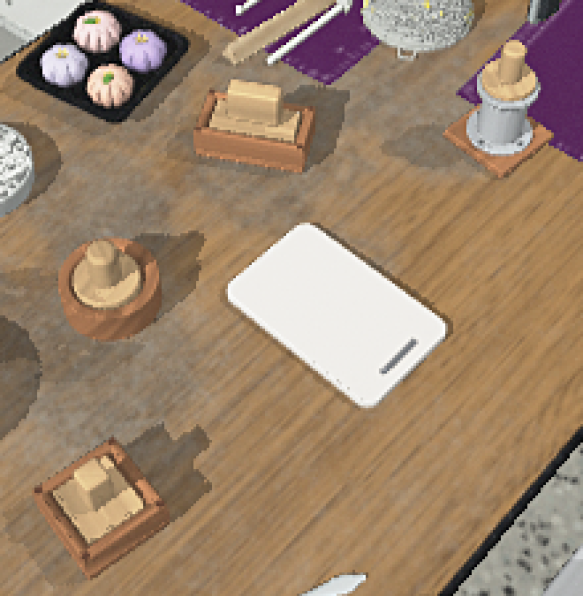

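```bash
python3 -m crank '0 0 0 0 0 0 0;0 0 0 0 0 0 0;0 0 0 0 0 0 0;0 0 0 0 0 0 0'; python3 -c "
from workcell import job
print(job.finish_job())"
```

```text
time: 36.15
tool_pos: [0.4036, -0.0963, 0.3618]
tcp_rot: [2.383, 2.047, 0.0]
wrist_force: [-0.2, 0.7, 0.4]
width: 1.002
the job is handed in; nothing more can be done
None
```

All four pushers are in their own presses, and I handed the job in at about 36 s of the 112 s allowed. No verdict was reported.

I set the square pusher aside on the white board. Then I put the long pusher in the tube, the round one in the round press, the oblong one in the oblong press, and finally the square one in the square press.

**Final checks:** the wrist views after each release and the last scene picture show every pusher upright and fully down, with the gripper open and clear of everything. The highest wrist force I read was about 7 N.

**Less certain:**
- **Camera disagreement:** the wrist and fixed cameras differed by 2–5 mm, so I aligned each fit on close wrist views.
- **Square pusher:** it touched the bevelled edge once at about 5 N. I shifted it about 1.5 mm and it then went in freely.
- **Long pusher:** its collar sits about 2 mm off the tube's centre, within the 8 mm allowed.
- **Heights:** I judged these by eye and from the tool height at release, not by a separate measurement.

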